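# Dose three flower bulbs into the planting tub

## Task

Take the lid off the green planting tub and lay it flat on the cork mat. Then tilt the orange scoop little by little, close above the tub, until exactly three of its five bulbs have dropped in, and put the scoop back on its slanted rest as it was, leaning back with the other two bulbs still in it. Drop no bulb on the table or from high up, and leave the other things where they stand.

Things in the scene. Friction and masses are not known exactly. Their poses are not given: they have to be found in the camera images.
- scoop: orange dosing scoop, a long cup open on top and at its lip: 190 mm long (x, towards the pouring lip), 50 mm wide over two flat parallel side walls (y), 88 mm high (z). Origin: centre of its flat underside (187 x 44 mm). Walls 4 mm, closed back end; about 220 g empty. Five bulbs sit in a row in five ribbed pockets. It starts and must end leaning back 25 degrees on its rest, lip end up
- scoop_lip (a point): middle of the pouring lip, at x = +93, z = 18 mm in the scoop's frame. The floor is crowned, each pocket 12 degrees steeper than the one behind it, so as the scoop is tilted slowly lip-down the bulbs roll out one by one: the first at about 12 degrees past level, the second at 24, the third at 37, the fourth at 49 (a few degrees later if tilted fast; a bulb needs up to 0.7 s to roll out)
- scoop_mid (a point): middle of the scoop's inside, 60 mm above its underside; bulbs in the scoop have their centres within 95 mm of it
- scoop_grip (a point): good place to grip the scoop across its side walls (50 mm): mid-length, 64 mm above the underside, 24 mm under the walls' top edge; the bulbs stand up to 8 mm above that edge
- rest: blue slanted rest, fixed, its place varies. Origin on the table under its middle, z up, x horizontal towards its high end. Its top, 200 x 46 mm, slopes up 25 degrees towards x, its middle 50 mm above the table; an 8 mm high stop bar across the low end keeps the scoop's back end from sliding off (4 mm of play)
- rest_seat (a point): middle of the sloping top, 50 mm above the table: where the scoop's origin lies when it is home (scoop x up the slope, same heading as the rest's x)
- bulb0: brown flower bulb, a ball of 36 mm diameter with a small pale nose, about 30 g (each differs). Origin at its centre; it starts in the scoop
- bulb1: brown flower bulb, a ball of 36 mm diameter with a small pale nose, about 30 g (each differs). Origin at its centre; it starts in the scoop
- bulb2: brown flower bulb, a ball of 36 mm diameter with a small pale nose, about 30 g (each differs). Origin at its centre; it starts in the scoop
- bulb3: brown flower bulb, a ball of 36 mm diameter with a small pale nose, about 30 g (each differs). Origin at its centre; it starts in the scoop
- bulb4: brown flower bulb, a ball of 36 mm diameter with a small pale nose, about 30 g (each differs). Origin at its centre; it starts in the scoop
- tub: green open planting tub, fixed, its place varies; 160 x 160 mm, 60 mm high, walls and floor 5 mm. Origin: centre of its underside, z up, x and y along its sides
- lid: pale square lid, 166 x 166 x 6 mm with a 138 mm square, 5 mm deep plug under it that sits loosely in the tub's mouth; 150 g. Origin: centre of the plug's underside, z up. It starts on the tub (origin 55 mm above the table) and must end on the mat (origin 3 mm above the table)
- lid_knob (a point): grip point on the lid's black upright cylindrical knob (30 mm diameter, 42 mm high from the lid's top, which is 11 mm above the lid's origin); this point is 36 mm above the lid's origin, 17 mm below the knob's top
- mat: square cork mat, fixed, its place varies; 190 x 190 x 3 mm. Origin: centre of its underside
- pot_a: bystander, to be left alone: small terracotta pot with shoots, 62 mm diameter, pot 62 mm high, soft shoots to about 140 mm. Origin: centre of its underside
- pot_b: bystander, to be left alone: larger terracotta pot with shoots, 84 mm diameter, pot 80 mm high, soft shoots to about 155 mm. Origin: centre of its underside
- jar: bystander, to be left alone: closed jar, 52 mm diameter, 85 mm high. Origin: centre of its underside
- sprayer: bystander, to be left alone: blue bottle, 64 mm diameter, 170 mm high. Origin: centre of its underside
- trowel: bystander, to be left alone: wooden-handled spatula-shaped planting trowel lying flat, 200 mm long along its x. Origin: its middle, on the underside
- brush: bystander, to be left alone: hand brush lying flat, 180 mm long along its x. Origin: its middle, on the underside
Mind the look-alikes: they are no part of the job. Leave any purple look-alike of the bulb1 alone.

How it is judged:
By the outcome, as a careful person would: the job done as asked, in the order asked, and still so for the second after the job is handed in, with the robot touching nothing.
It also fails if it takes over 67 s, if anything falls off the work surface, if the arm or the gripper's body presses on something with over 40 N, if the wrist force passes 120 N, or if a joint passes its speed limit or range.

## Robot

A 6-joint arm with a two-finger parallel gripper is mounted at the origin on the work surface. World frame = base frame: x ahead of the robot, y to its left, z up, the work surface at z = 0. Lengths are in m, angles in rad, forces in N, time in s.
With the tool pointing down it reaches from about 0.275 to 0.825 m from the base axis. Payload 5.2 kg.
Tool frame: the origin (TCP) lies midway between the tips of the shut fingers; the grasp point (between the pads) lies 19 mm behind it (arm.hold_point_z is the distance from the TCP to the grasp point, in m); z points along the fingers, y is the line along which they close (so a half turn about z gives the same grasp; the last joint's range is limited). The gripper opens to 93 mm and grips with 3 to 60 N. Pads are 15 mm wide; open, the fingers measure 128 mm over their backs; the gripper's body (75 mm by 188 mm) begins 65 mm behind the grasp point.
Start: joints at [-1.328, 0.259, 1.535, -0, 1.348, -0.203], TCP at [0.237, -0.496, 0.181] pointing down, gripper open.
Joint ranges: [-3.14, 3.14], [-0.91, 2.08], [0.19, 2.58], [-1.22, 4.36], [0.22, 2.71], [-3.12, 3.12]. Speed limits (rad/s): [2.57, 2.57, 3.14, 3.14, 3.14, 3.14].

## Interface

Orientations are given as a unit quaternion [x, y, z, w].
In Python, from cell import arm gives the robot as it stands. The module is installed in compiled form; this text tells all that it offers.
- The arm moves only by the shell command python3 -m inch 'ROWS' [FORCE]. ROWS is JSON, a list of rows, each an object with "dr": the turn, a rotation vector about the tool's x, y, z in degrees, a list of three; "offset": the shift along the tool's x, y, z in cm, a list of three; "grip": the opening in per cent of the stroke, from 0 (shut) to 100 (fully open). A call has 1 to 20 rows; each row shifts and turns the commanded pose from where the row before left it, along the tool's axes as they then stand; what a row does not reach is not made up. A row lasts 1/10 s, in which the tool goes at most 50 mm and 8.59 degrees, less where a joint would pass 70% of its speed; a pose out of reach is approached as far as the arm can. A call is refused whole if a number of a shift passes 5 or a number of a turn 8.59, either way. A call with a gripper value outside its range is refused whole. The fingers move at their own pace and stop on an object; FORCE is the grip in N (left out, the last holds). Time passes only in rows, so rows that do not move let the fingers close. It gives the time, the measured TCP pose, the force, the opening and the grip force at its end, in the units of the state.
- arm.observe(): the state, without advancing time (a new reading comes with each control period).
- arm.capture(name): name is "scene" or "side" or "wrist"; returns the picture (480x640x3 uint8, red, green, blue); there is no depth.
- arm.calibration(name): a dict with "mtx" (3x3 intrinsics, pixels), "rvec" (rotation vector, rad) and "tvec" (3), from world to camera coordinates, as OpenCV has them; the wrist camera has in their place "T_tool_cam" (4x4, takes a point from camera to tool coordinates, whose origin is the TCP and whose axes are the flange's). Camera axes: x right, y down, z forward; pixel columns grow to the right and rows downward; lengths in m; the calibration is good to about 2 mm. A picture is of the moment at which its call begins: read the wrist's pose just before it. calibration takes no time and is no camera call.
- arm.close_job(): hands the job in; it is judged then, once.
The state is a dict: "time": time; "joints": joint angles; "qvel": joint speeds; "tau": joint torques, N m; "eef_pos": TCP position; "tool_rot": TCP orientation; "contact_force": force on the tool from outside, world axes, zero at the start; "ft_torque": the same for the moment, N m; "gripper_width": finger opening in m; "grasp_force": force on a finger pad.
Only numpy, scipy, OpenCV 4.12 (cv2) and the standard library are available. Lean on these libraries where they do the work, as an engineer would, in place of code of your own. Each camera call takes 0.05 s, during which the arm holds its last target. There are 200 camera calls.

## Working session

There is one attempt and no reset: what is moved stays moved. The work goes in short steps, Python scripts to look and compute and a shell command to move; the robot and the scene stay as the last step left them, time stands still between calls to the robot, and variables do not carry over. Pictures are saved under pics/ and viewed, at most 10 in all, crops included, and the job is handed in when it is done.

```bash
mkdir -p pics; python3 - <<'E'
from cell import arm
import cv2
for n in("scene","side"):
    cv2.imwrite(f"pics/{n}0.png",arm.capture(n)[:,:,::-1]); c=arm.calibration(n); print(n,c)
o=arm.observe(); print(o); print(arm.calibration("wrist"),arm.hold_point_z)
E
```

```text
scene {'mtx': array([[453.29355754,   0.        , 316.60974218],
       [  0.        , 453.29355754, 241.53435639],
       [  0.        ,   0.        ,   1.        ]]), 'rvec': array([ 2.05138789,  0.81889644, -0.41233393]), 'tvec': array([-0.41619825, -0.13492119,  1.34317506])}
side {'mtx': array([[456.49398746,   0.        , 322.03744791],
       [  0.        , 456.49398746, 236.50850476],
       [  0.        ,   0.        ,   1.        ]]), 'rvec': array([ 2.38949509, -0.49802648,  0.18934622]), 'tvec': array([-0.51696801,  0.23427396,  0.99433605])}
{'time': 0.1, 'joints': array([-1.32783010e+00,  2.59279114e-01,  1.53595443e+00, -4.72934225e-05,
        1.34794521e+00, -2.02799702e-01]), 'qvel': array([ 0.00055556, -0.00098069, -0.00273597,  0.00050027,  0.00075357,
       -0.00132572]), 'tau': array([ 1.39544150e-03, -4.38211584e+01, -2.84643173e+01,  7.19107431e-02,
        3.62689840e-02, -5.75846775e-05]), 'eef_pos': array([ 0.23700694, -0.49573109,  0.18050373]), 'tool_rot': array([ 9.75262781e-01,  2.21047233e-01, -3.89791154e-05, -7.92427016e-04]), 'contact_force': array([-0.59133831,  0.09881202,  0.18327685]), 'ft_torque': array([ 0.03357745,  0.07382053, -0.01542459]), 'grasp_force': 0.0, 'gripper_width': 0.09317453237152745}
{'mtx': array([[366.26474234,   0.        , 319.29082302],
       [  0.        , 366.26474234, 245.3121327 ],
       [  0.        ,   0.        ,   1.        ]]), 'T_tool_cam': array([[-5.22028927e-04, -9.59739413e-01, -2.80891413e-01,
         7.80127902e-02],
       [ 9.99999851e-01, -5.46330682e-04,  8.21042937e-06,
        -1.58098727e-03],
       [-1.61339470e-04, -2.80891367e-01,  9.59739555e-01,
        -2.04161245e-01],
       [ 0.00000000e+00,  0.00000000e+00,  0.00000000e+00,
         1.00000000e+00]])} 0.0188
```

View pics/scene0.png

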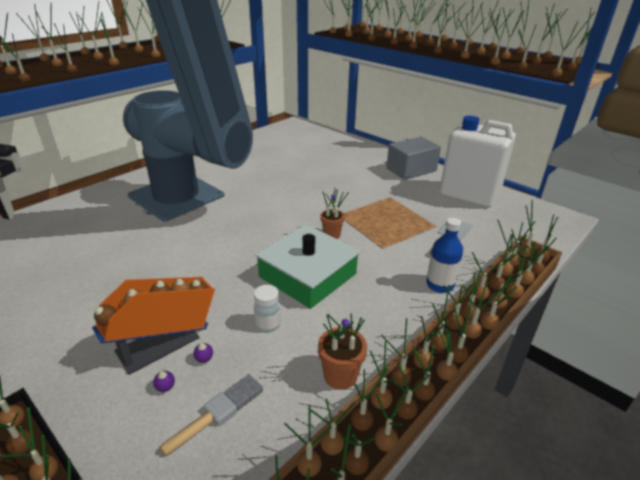

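View pics/side0.png

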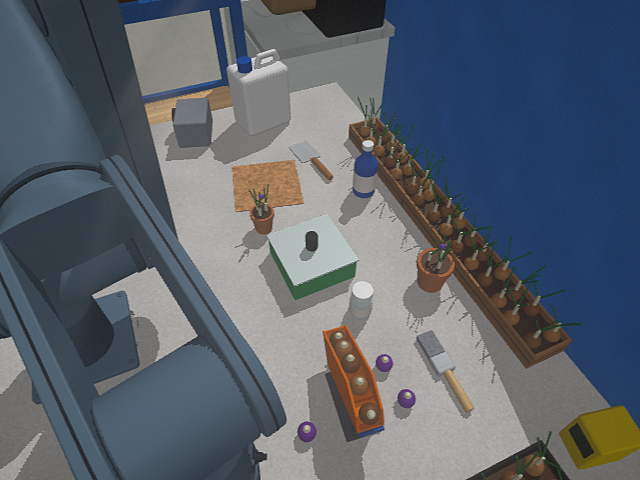

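Scene and side both show the lidded tub (knob at side (312,241), scene (309,243)), the mat at side (267,185), and the scoop at side (352,380), scene (155,308). There are also purple look-alikes on the table. Next I'll zoom in on the scoop and compute positions.

```bash
cat > h.py <<'E'
import numpy as np, cv2
from cell import arm
from scipy.spatial.transform import Rotation as R
def cam(n):
    c=arm.calibration(n); Rm=cv2.Rodrigues(c["rvec"])[0]; return c["mtx"],Rm,np.array(c["tvec"])
def wcam(o):
    c=arm.calibration("wrist"); T=np.eye(4); T[:3,:3]=R.from_quat(o["tool_rot"]).as_matrix(); T[:3,3]=o["eef_pos"]
    M=np.linalg.inv(T@c["T_tool_cam"]); return c["mtx"],M[:3,:3],M[:3,3]
def onz(C,uv,z):
    K,Rm,t=C; o=-Rm.T@t; d=Rm.T@np.linalg.inv(K)@[uv[0],uv[1],1]; return o+d*(z-o[2])/d[2]
def tri(C1,a,C2,b):
    P=[C[0]@np.c_[C[1],C[2]] for C in(C1,C2)]
    X=cv2.triangulatePoints(P[0],P[1],np.float64(a),np.float64(b))[:,0]; return X[:3]/X[3]
def proj(C,X):
    K,Rm,t=C; return cv2.projectPoints(np.float64(X).reshape(-1,3),cv2.Rodrigues(Rm)[0],t,K,None)[0][:,0]
E
python3 - <<'E'
from h import *
np.set_printoptions(precision=3,suppress=True)
S,D=cam("scene"),cam("side")
for C in(S,D): print("campos",-C[1].T@C[2])
print("knobtop",tri(S,(309,237),D,(311.5,235)))
for uv in((232,167),(298,161),(303,205),(236,210)): print("mat",onz(D,uv,.003))
for uv in((268,236),(326,216),(357,259),(291,284)): print("lid",onz(D,uv,.066))
for uv in((310,228),(358,261),(308,291),(257,262)): print("lidS",onz(S,uv,.066))
for p in((262,230),(431,286),(361,312),(364,193)): print("foot",onz(D,p,0))
print("lo bulb",tri(S,(105,313),D,(371,414)),"far",tri(S,(198,284),D,(339,338)),"swap",tri(S,(105,313),D,(339,338)))
a=cv2.imread("pics/scene0.png")[260:380,80:230]; b=cv2.imread("pics/side0.png")[310:450,300:420]
a=cv2.resize(a,None,fx=3.0,fy=3.0,interpolation=2); b=cv2.resize(b,None,fx=2.9,fy=2.9,interpolation=2)
h=max(a.shape[0],b.shape[0]); f=lambda i:cv2.copyMakeBorder(i,0,h-i.shape[0],0,0,0)
cv2.imwrite("pics/z.png",np.hstack([f(a),f(b)]))
E
```

```text
campos [ 1.105 -0.581  0.661]
campos [ 0.282 -0.637  0.909]
knobtop [0.54  0.007 0.107]
mat [0.459 0.435 0.003]
mat [0.651 0.382 0.003]
mat [0.595 0.202 0.003]
mat [0.418 0.257 0.003]
lid [0.455 0.079 0.066]
lid [0.612 0.084 0.066]
lid [ 0.622 -0.071  0.066]
lid [ 0.455 -0.075  0.066]
lidS [0.474 0.078 0.066]
lidS [0.64  0.057 0.066]
lidS [ 0.63  -0.09   0.066]
lidS [ 0.485 -0.098  0.066]
foot [0.461 0.162 0.   ]
foot [ 0.775 -0.171  0.   ]
foot [ 0.589 -0.168  0.   ]
foot [ 0.774  0.18  -0.   ]
lo bulb [ 0.472 -0.416  0.125] far [ 0.49  -0.25   0.096] swap [ 0.476 -0.365  0.169]
```

View pics/z.png

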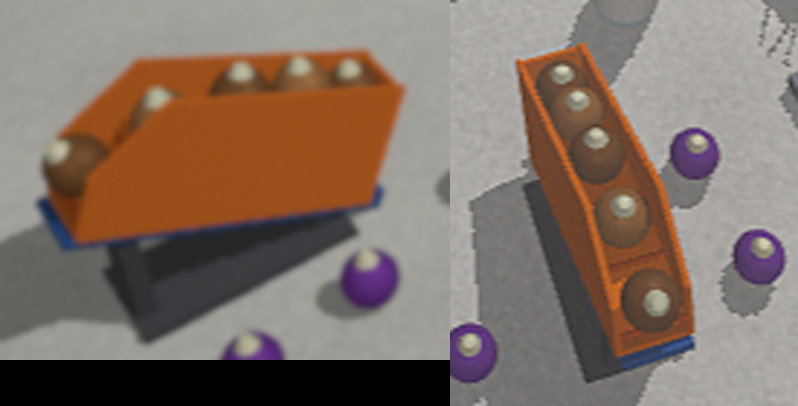

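The zoom shows the scoop's lip end towards −y (side (371,425), high). Its back end is at side (335,328). I'll fit the scoop pose and plan the first move.

```bash
cat >> h.py <<'E'
def pose(o=None):
    o=o or arm.observe(); return np.array(o["eef_pos"]),R.from_quat(o["tool_rot"])
def Rdown(yaw_y):  # tool down with y axis at yaw (deg)
    a=np.radians(yaw_y); y=np.array([np.cos(a),np.sin(a),0]); z=np.array([0,0,-1.]); return R.from_matrix(np.c_[np.cross(y,z),y,z])
def rows(p1,R1,n,start=None):
    p0,R0=start or pose(); w=(R0.inv()*R1).as_rotvec()/n; d=(np.array(p1)-p0)/n
    print(n,"dr",np.round(np.degrees(w),2).tolist())
    prev=None
    for i in range(n):
        Ri=R0*R.from_rotvec(w*i); s=np.round(Ri.inv().apply(d)*100,2).tolist()
        if s!=prev: print(i,s)
        prev=s
def Rscoop(head,tilt): # tilt>0: lip down
    return R.from_euler("ZY",[head,tilt],degrees=True)
E
python3 - <<'E'
from h import *
from scipy.optimize import least_squares
np.set_printoptions(precision=3,suppress=True)
S,D=cam("scene"),cam("side")
# scoop y left when heading -y is +x ; scoop y=+25 -> world +x side
fs=[((-95,25,88),(214.3,289.3)),((-95,-25,88),(202.7,276.7)),((93.5,22,0),(106.7,341)),((-93.5,22,0),(205,328.3))]
fd=[((-95,-25,88),(323.4,330.7)),((-95,25,88),(346.6,325.5)),((93.5,22,0),(383.4,425.5)),((93.5,-22,0),(357.6,433.1))]
def res(q,full=False):
    Rm=Rscoop(q[2],-25); t=np.array([q[0],q[1],.05]); out=[]
    for C,f in((S,fs),(D,fd)):
        X=Rm.apply(np.array([a for a,_ in f])/1000)+t; out.append(proj(C,X)-np.array([b for _,b in f]))
    return np.vstack(out).ravel()
r=least_squares(res,[.48,-.33,-97]); print("scoop",r.x,"res",r.fun.reshape(-1,2))
p0,R0=pose(); up=p0+[0,0,.06]
rows([.54,.0,.24],Rdown(-5),15,(up,R0))
E
```

```text
scoop [  0.479  -0.347 -96.994] res [[ 1.599  0.057]
 [ 0.527 -0.25 ]
 [-2.016 -0.909]
 [-2.591 -1.035]
 [-0.256 -0.509]
 [ 0.113 -1.551]
 [-0.218 -0.213]
 [ 1.832 -0.353]]
15 dr [-0.0, -0.0, -3.96]
0 [3.25, -2.11, 0.01]
1 [3.39, -1.88, 0.01]
2 [3.51, -1.64, 0.01]
3 [3.61, -1.4, 0.01]
4 [3.7, -1.14, 0.01]
5 [3.77, -0.88, 0.01]
6 [3.82, -0.62, 0.01]
7 [3.86, -0.36, 0.01]
8 [3.87, -0.09, 0.0]
9 [3.87, 0.18, 0.0]
10 [3.85, 0.45, 0.0]
11 [3.81, 0.71, 0.0]
12 [3.75, 0.97, 0.0]
13 [3.67, 1.23, 0.0]
14 [3.58, 1.48, 0.0]
```

Scoop fit: origin (0.479, −0.347), heading −97°, residuals under 3 px. That agrees with the given sizes. Moving above the tub, leaving room for a wrist look.

```bash
python3 -m inch '[{"dr":[0,0,0],"offset":[0,0,-3],"grip":100},{"dr":[0,0,0],"offset":[0,0,-3],"grip":100},{"dr":[0,0,-4],"offset":[3.25,-2.1,0],"grip":100},{"dr":[0,0,-4],"offset":[3.4,-1.9,0],"grip":100},{"dr":[0,0,-4],"offset":[3.5,-1.65,0],"grip":100},{"dr":[0,0,-4],"offset":[3.6,-1.4,0],"grip":100},{"dr":[0,0,-4],"offset":[3.7,-1.15,0],"grip":100},{"dr":[0,0,-4],"offset":[3.75,-0.9,0],"grip":100},{"dr":[0,0,-4],"offset":[3.8,-0.6,0],"grip":100},{"dr":[0,0,-4],"offset":[3.85,-0.35,0],"grip":100},{"dr":[0,0,-4],"offset":[3.85,-0.1,0],"grip":100},{"dr":[0,0,-4],"offset":[3.85,0.2,0],"grip":100},{"dr":[0,0,-4],"offset":[3.85,0.45,0],"grip":100},{"dr":[0,0,-4],"offset":[3.8,0.7,0],"grip":100},{"dr":[0,0,-4],"offset":[3.75,0.95,0],"grip":100},{"dr":[0,0,-4],"offset":[3.65,1.25,0],"grip":100},{"dr":[0,0,-4],"offset":[3.6,1.5,0],"grip":100},{"dr":[0,0,0],"offset":[0,0,0],"grip":100},{"dr":[0,0,0],"offset":[0,0,0],"grip":100}]' 30
python3 - <<'E'
from h import *
o=arm.observe(); np.save("o1.npy",o,allow_pickle=True); im=arm.capture("wrist")
print(o["eef_pos"],o["tool_rot"],o["time"]); cv2.imwrite("pics/w1.png",im[:,:,::-1])
C=wcam(o); print("predicted knob top px",proj(C,[.54,.007,.108]),"mat ctr",proj(C,[.531,.319,.003]))
E
```

```text
time: 2.0
eef_pos: [0.5372, 0.0007, 0.2406]
tool_rot: [0.734, 0.68, -0.001, -0.0]
contact_force: [-0.4, -0.6, 0.2]
gripper_width: 0.0926
grasp_force: 0.0
[0.53720876 0.00071584 0.24057008] [ 7.33562033e-01  6.79622026e-01 -6.43658245e-04 -4.81035369e-04] 2.0
predicted knob top px [[323.04861297 219.11493694]] mat ctr [[ 289.39139702 -115.52679002]]
```

View pics/w1.png

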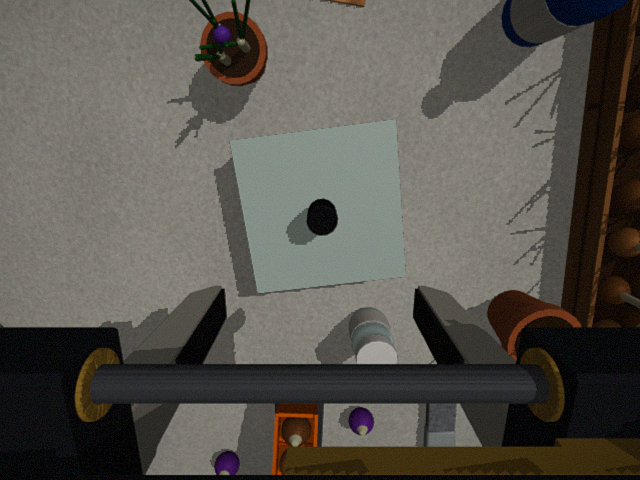

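The wrist view shows the knob top at (322,214), near the predicted (323,219). The lid corners are at (231,141), (395,120), (406,276) and (259,293), and pot_a's rim is at (234,48).

```bash
python3 - <<'E'
from h import *
np.set_printoptions(precision=4,suppress=True)
o=np.load("o1.npy",allow_pickle=True).item(); C=wcam(o)
print("knob",onz(C,(322,214),.108)); L=np.array([onz(C,u,.066) for u in((231,141),(395,120),(406,276),(259,293))]); print(L,L.mean(0))
for i in range(4): d=L[(i+1)%4]-L[i]; print(np.hypot(*d[:2]),np.degrees(np.arctan2(d[1],d[0])))
print("pot_a",onz(C,(234,48),.062))
print("tool y yaw",np.degrees(np.arctan2(*pose()[1].as_matrix()[[1,0],1])))
k=onz(C,(322,214),.108); rows([k[0],k[1],.072],pose()[1],6)
E
```

```text
knob [0.5394 0.0119 0.108 ]
[[ 0.4542  0.084   0.066 ]
 [ 0.6172  0.0913  0.066 ]
 [ 0.6262 -0.073   0.066 ]
 [ 0.4619 -0.0809  0.066 ]] [0.5399 0.0053 0.066 ]
0.16315974153604226 2.559183739064157
0.164520949634394 -86.85590857306153
0.16455063634122752 -177.2509563675682
0.16505789803251367 92.65967735793323
pot_a [0.4682 0.1673 0.062 ]
tool y yaw -4.45675524893532
6 dr [0.0, 0.0, 0.0]
0 [0.2, 0.03, 2.81]
```

```bash
python3 -m inch '[{"dr":[0,0,0],"offset":[0.1,0.05,2.8],"grip":100},{"dr":[0,0,0],"offset":[0.1,0.05,2.8],"grip":100},{"dr":[0,0,0],"offset":[0.1,0.05,2.8],"grip":100},{"dr":[0,0,0],"offset":[0.1,0.05,2.8],"grip":100},{"dr":[0,0,0],"offset":[0.1,0,2.8],"grip":100},{"dr":[0,0,0],"offset":[0.1,0,2.8],"grip":100},{"dr":[0,0,0],"offset":[0,0,0],"grip":100},{"dr":[0,0,0],"offset":[0,0,0],"grip":20},{"dr":[0,0,0],"offset":[0,0,0],"grip":0},{"dr":[0,0,0],"offset":[0,0,0],"grip":0},{"dr":[0,0,0],"offset":[0,0,0],"grip":0},{"dr":[0,0,0],"offset":[0,0,0],"grip":0},{"dr":[0,0,0],"offset":[0,0,0],"grip":0},{"dr":[0,0,0],"offset":[0,0,0],"grip":0}]' 30
```

```text
time: 3.45
eef_pos: [0.54, 0.006, 0.0734]
tool_rot: [0.734, 0.679, 0.0, 0.0]
contact_force: [-0.0, -0.6, 0.7]
gripper_width: 0.0417
grasp_force: 0.0
```

```bash
python3 -m inch '[{"dr":[0,0,0],"offset":[0,0,0],"grip":0},{"dr":[0,0,0],"offset":[0,0,0],"grip":0},{"dr":[0,0,0],"offset":[0,0,0],"grip":0},{"dr":[0,0,0],"offset":[0,0,0],"grip":0},{"dr":[0,0,0],"offset":[0,0,0],"grip":0},{"dr":[0,0,0],"offset":[0,0,-0.5],"grip":0},{"dr":[0,0,0],"offset":[0,0,-1.5],"grip":0},{"dr":[0,0,0],"offset":[0,0,-2.5],"grip":0},{"dr":[0,0,0],"offset":[0,0,-3],"grip":0},{"dr":[0,0,0],"offset":[0,0,-3],"grip":0},{"dr":[0,0,0],"offset":[0,0,-2],"grip":0},{"dr":[0,0,0],"offset":[0,0,-1],"grip":0}]' 30
python3 - <<'E'
from h import *
# mat target; lid yaw +2.7 when tool_y yaw=-4.5 ; mat yaw -16 -> tool yaw -23
rows([.531,.319,.205],Rdown(-4.5-18.7),12)
E
```

```text
time: 4.65
eef_pos: [0.541, 0.0058, 0.2109]
tool_rot: [0.734, 0.679, 0.001, 0.002]
contact_force: [0.4, 0.4, -0.3]
gripper_width: 0.0004
grasp_force: 0.0
12 dr [0.02, -0.0, 1.56]
0 [2.6, -0.29, 0.05]
1 [2.59, -0.36, 0.05]
2 [2.58, -0.43, 0.05]
3 [2.56, -0.5, 0.05]
4 [2.55, -0.57, 0.05]
5 [2.53, -0.64, 0.05]
6 [2.51, -0.71, 0.05]
7 [2.49, -0.77, 0.05]
8 [2.47, -0.84, 0.05]
9 [2.45, -0.91, 0.05]
10 [2.42, -0.97, 0.05]
11 [2.4, -1.04, 0.05]
```

The gripper closed on nothing, so I'm taking another look.

```bash
python3 - <<'E'
from h import *
o=arm.observe(); np.save("o2.npy",o,allow_pickle=True); im=arm.capture("wrist"); s=arm.capture("side")
v=np.hstack([im[:,120:520],s[140:380,200:440].repeat(2,0).repeat(2,1)[:480,:400]]); cv2.imwrite("pics/w2.png",v[:,:,::-1])
print(o["eef_pos"],o["tool_rot"],proj(wcam(o),[.54,.006,.108]))
E
```

```text
[0.54103128 0.00575262 0.21086919] [0.73404623 0.6790967  0.00115581 0.00156939] [[318.7694036  233.53385311]]
```

View pics/w2.png

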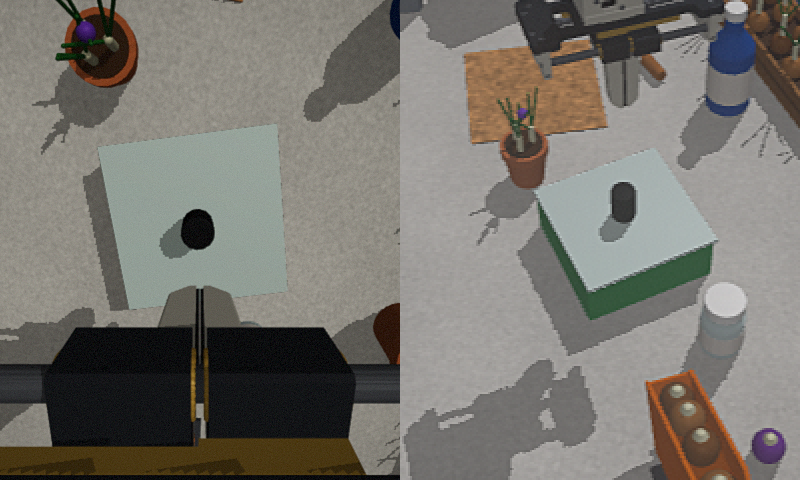

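The lid is untouched, with the knob still at about (0.540, 0.006). I'll redo the grasp and check the hold before lifting.

```bash
python3 - <<'E'
from h import *
o=np.load("o2.npy",allow_pickle=True).item(); print("tcp px wrist",proj(wcam(o),o["eef_pos"]),"side",proj(cam("side"),o["eef_pos"]),"scene",proj(cam("scene"),o["eef_pos"]))
E
python3 -m inch '[{"dr":[0,0,0],"offset":[0,0,0],"grip":100},{"dr":[0,0,0],"offset":[0,0,0],"grip":100},{"dr":[0,0,0],"offset":[0,0,0],"grip":100},{"dr":[0,0,0],"offset":[0,0,0],"grip":100},{"dr":[0,0,0],"offset":[0,0,1.5],"grip":100},{"dr":[0,0,0],"offset":[0,0,2.5],"grip":100},{"dr":[0,0,0],"offset":[0,0,2.5],"grip":100},{"dr":[0,0,0],"offset":[0,0,2.5],"grip":100},{"dr":[0,0,0],"offset":[0,0,2.5],"grip":100},{"dr":[0,0,0],"offset":[0,0,1.5],"grip":100},{"dr":[0,0,0],"offset":[0,0,0.8],"grip":100},{"dr":[0,0,0],"offset":[0,0,0],"grip":0},{"dr":[0,0,0],"offset":[0,0,0],"grip":0},{"dr":[0,0,0],"offset":[0,0,0],"grip":0},{"dr":[0,0,0],"offset":[0,0,0],"grip":0},{"dr":[0,0,0],"offset":[0,0,0],"grip":0},{"dr":[0,0,0],"offset":[0,0,0],"grip":0},{"dr":[0,0,0],"offset":[0,0,0],"grip":0},{"dr":[0,0,0],"offset":[0,0,0],"grip":0},{"dr":[0,0,0],"offset":[0,0,0],"grip":0}]' 40
python3 - <<'E'
from h import *
im=arm.capture("wrist"); cv2.imwrite("pics/w3.png",im[:,:,::-1])
E
```

```text
tcp px wrist [[320.85982855 277.00011432]] side [[311.40606448 203.71065418]] scene [[309.17216411 194.91670195]]
time: 6.75
eef_pos: [0.5403, 0.0059, 0.0709]
tool_rot: [0.734, 0.679, 0.0, 0.0]
contact_force: [-2.0, 0.8, 3.4]
gripper_width: 0.0212
grasp_force: 1.5
```

View pics/w3.png

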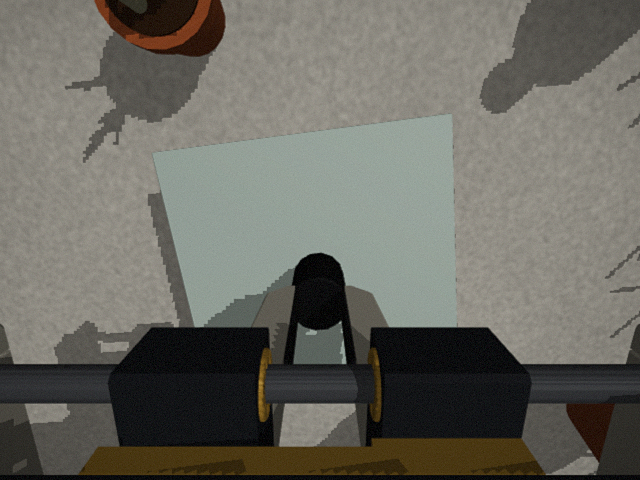

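The fingers are pinching only the near half of the knob. Its base's far edge is at (319,253) and its top's near edge at (319,329). I'll measure the offset from these.

```bash
python3 - <<'E'
from h import *
np.set_printoptions(precision=4,suppress=True)
o=arm.observe();C=wcam(o);print(o["eef_pos"],o["gripper_width"],o["grasp_force"],o["time"])
print("base far",onz(C,(319,253),.066),"top near",onz(C,(319,329),.108),"top ctr",onz(C,(319,303),.108))
print(proj(C,o["eef_pos"]))
L=[onz(C,u,.066) for u in((153,153),(452,114))];print(L)
o=np.load("o2.npy",allow_pickle=True).item(); C=wcam(o)
L=np.array([onz(C,u,.066) for u in((120+97,147),(120+277,125),(120+288,290),(120+129,310))]);print(L,L.mean(0)); print(onz(C,(318,208),.066),onz(C,(318,250),.108))
E
```

```text
[0.5402 0.0059 0.0709] 0.017229288682273112 2.400308232754469 6.8
base far [0.5401 0.0194 0.066 ] top near [ 0.538  -0.0078  0.108 ] top ctr [0.5392 0.0066 0.108 ]
[[320.8627 277.0023]]
[array([0.453 , 0.0845, 0.066 ]), array([0.6176, 0.092 , 0.066 ])]
[[ 0.4524  0.0845  0.066 ]
 [ 0.6179  0.0908  0.066 ]
 [ 0.6262 -0.072   0.066 ]
 [ 0.46   -0.0814  0.066 ]] [0.5391 0.0055 0.066 ]
[0.5405 0.0206 0.066 ] [ 0.5382 -0.0088  0.108 ]
```

```bash
python3 - <<'E'
from h import *
np.set_printoptions(precision=4,suppress=True)
o=np.load("o2.npy",allow_pickle=True).item(); C=wcam(o); p,Rt=pose(o)
print("tip tri rel TCP in tool:",Rt.inv().apply(tri(C,(320,288),cam("side"),(311,192))-p))
for q in((7.5,0,-12),(-4.5,0,0),(7.5,0,0),(0,0,-12)): 
    X=p+Rt.apply(np.array(q)/1000); print(q,proj(C,X),proj(cam("side"),X))
a=arm.capture("side")[180:300,250:370]; b=arm.capture("scene")[170:290,250:370]
f=lambda i:cv2.resize(i,None,fx=3.3,fy=3.3,interpolation=2)
cv2.imwrite("pics/z4.png",np.hstack([f(a),f(b)])[:,:,::-1])
o=arm.observe();print(o["gripper_width"],o["grasp_force"],proj(cam("side"),o["eef_pos"]),proj(cam("scene"),o["eef_pos"]))
E
```

```text
tip tri rel TCP in tool: [ 0.0052  0.0006 -0.0296]
(7.5, 0, -12) [[320.9479 272.2551]] [[310.2037 197.3902]]
(-4.5, 0, 0) [[320.8576 284.0271]] [[312.0658 205.1242]]
(7.5, 0, 0) [[320.8714 265.1119]] [[310.3147 201.3725]]
(0, 0, -12) [[320.9379 284.7353]] [[311.3048 199.7315]]
0.00943986443605167 2.5683017168194056 [[311.9484 245.2921]] [[308.8212 250.2926]]
```

View pics/z4.png

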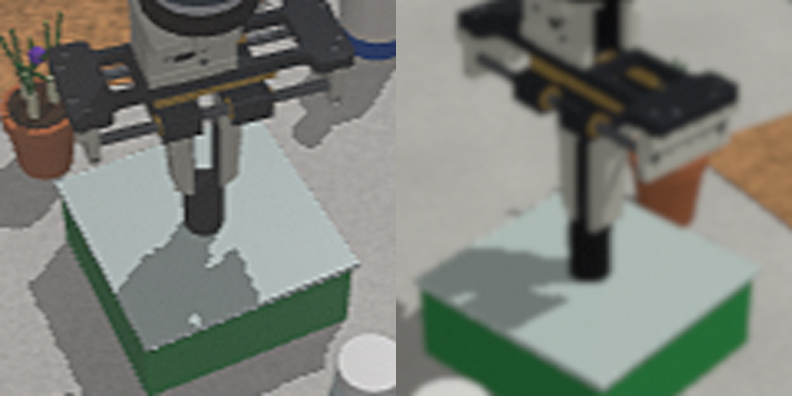

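Both views show the fingertips only just reaching the knob's top edge. The real tips sit about 30 mm behind the reported TCP (scene tip at (309,238), triangulated −30 mm). I'll open and go lower, watching the contact force.

```bash
python3 -m inch '[{"dr":[0,0,0],"offset":[0,0,0],"grip":100},{"dr":[0,0,0],"offset":[0,0,0],"grip":100},{"dr":[0,0,0],"offset":[0,0,0],"grip":100},{"dr":[0,0,0],"offset":[0,0,0],"grip":100},{"dr":[0,0,0],"offset":[0,0,0],"grip":100},{"dr":[0,0,0],"offset":[0,0,0.7],"grip":100},{"dr":[0,0,0],"offset":[0,0,0.7],"grip":100},{"dr":[0,0,0],"offset":[0,0,0.6],"grip":100},{"dr":[0,0,0],"offset":[0,0,0.3],"grip":100},{"dr":[0,0,0],"offset":[0,0,0],"grip":100}]' 40
python3 - <<'E'
from h import *
o=arm.observe();print(o["eef_pos"],o["contact_force"],o["gripper_width"])
E
```

```text
time: 7.9
eef_pos: [0.5393, 0.006, 0.0464]
tool_rot: [0.734, 0.679, -0.0, -0.001]
contact_force: [-0.1, -0.4, 0.4]
gripper_width: 0.0845
grasp_force: 0.0
[0.53933224 0.00603491 0.04638044] [-0.0811003  -0.35816601  0.41526372] 0.0845480552957168
```

```bash
python3 -m inch '[{"dr":[0,0,0],"offset":[0,0,0.3],"grip":80},{"dr":[0,0,0],"offset":[0,0,0],"grip":0},{"dr":[0,0,0],"offset":[0,0,0],"grip":0},{"dr":[0,0,0],"offset":[0,0,0],"grip":0},{"dr":[0,0,0],"offset":[0,0,0],"grip":0},{"dr":[0,0,0],"offset":[0,0,0],"grip":0},{"dr":[0,0,0],"offset":[0,0,0],"grip":0},{"dr":[0,0,0],"offset":[0,0,0],"grip":0},{"dr":[0,0,0],"offset":[0,0,0],"grip":0},{"dr":[0,0,0],"offset":[0,0,0],"grip":0},{"dr":[0,0,0],"offset":[0,0,0],"grip":0}]' 30
```

```text
time: 9.0
eef_pos: [0.54, 0.0059, 0.0443]
tool_rot: [0.734, 0.679, -0.0, -0.0]
contact_force: [-1.1, -0.1, 0.8]
gripper_width: 0.0293
grasp_force: 30.0
```

Held properly now (29 mm, 30 N). Lifting.

```bash
python3 -m inch '[{"dr":[0,0,0],"offset":[0,0,-0.5],"grip":0},{"dr":[0,0,0],"offset":[0,0,-1.5],"grip":0},{"dr":[0,0,0],"offset":[0,0,-2.5],"grip":0},{"dr":[0,0,0],"offset":[0,0,-3],"grip":0},{"dr":[0,0,0],"offset":[0,0,-2.5],"grip":0},{"dr":[0,0,0],"offset":[0,0,-1.5],"grip":0},{"dr":[0,0,0],"offset":[0,0,-0.8],"grip":0},{"dr":[0,0,0],"offset":[0,0,0],"grip":0}]' 30
python3 - <<'E'
from h import *
rows([.531,.319,.165],Rdown(-4.5-18.7),12)
E
```

```text
time: 9.8
eef_pos: [0.5405, 0.0058, 0.1682]
tool_rot: [0.734, 0.679, 0.001, 0.001]
contact_force: [-0.4, -0.2, -1.9]
gripper_width: 0.0294
grasp_force: 30.0
12 dr [0.01, -0.0, 1.56]
0 [2.6, -0.28, 0.03]
1 [2.59, -0.35, 0.03]
2 [2.58, -0.42, 0.03]
3 [2.56, -0.49, 0.03]
4 [2.55, -0.56, 0.03]
5 [2.53, -0.63, 0.03]
6 [2.52, -0.7, 0.03]
7 [2.5, -0.77, 0.03]
8 [2.47, -0.84, 0.03]
9 [2.45, -0.9, 0.03]
10 [2.42, -0.97, 0.03]
11 [2.4, -1.04, 0.03]
```

```bash
python3 -m inch '[{"dr":[0,0,1.5],"offset":[2.6,-0.3,0],"grip":0},{"dr":[0,0,1.5],"offset":[2.6,-0.35,0],"grip":0},{"dr":[0,0,1.5],"offset":[2.6,-0.4,0],"grip":0},{"dr":[0,0,1.5],"offset":[2.55,-0.5,0],"grip":0},{"dr":[0,0,1.6],"offset":[2.55,-0.55,0],"grip":0},{"dr":[0,0,1.6],"offset":[2.55,-0.65,0],"grip":0},{"dr":[0,0,1.6],"offset":[2.5,-0.7,0],"grip":0},{"dr":[0,0,1.6],"offset":[2.5,-0.75,0],"grip":0},{"dr":[0,0,1.6],"offset":[2.45,-0.85,0],"grip":0},{"dr":[0,0,1.6],"offset":[2.45,-0.9,0],"grip":0},{"dr":[0,0,1.6],"offset":[2.4,-1,0],"grip":0},{"dr":[0,0,1.6],"offset":[2.4,-1,0],"grip":0},{"dr":[0,0,0],"offset":[0,0,0],"grip":0},{"dr":[0,0,0],"offset":[0,0,0],"grip":0}]' 30
python3 - <<'E'
from h import *
o=arm.observe(); im=arm.capture("wrist"); s=arm.capture("side")
np.save("o5.npy",o,allow_pickle=True); cv2.imwrite("pics/w5.png",im[:,:,::-1]); cv2.imwrite("pics/s5.png",s[:,:,::-1])
# cork detect in wrist & side0
for n,C in(("side0",cam("side")),):
    b=cv2.imread(f"pics/{n}.png"); h=cv2.cvtColor(b,cv2.COLOR_BGR2HSV); m=cv2.inRange(h,(8,80,90),(22,255,255)); m[:140]=0;m[225:]=0;m[:,:220]=0;m[:,315:]=0
    m=cv2.morphologyEx(m,cv2.MORPH_CLOSE,np.ones((5,5))); c=max(cv2.findContours(m,0,2)[0],key=cv2.contourArea); h=cv2.convexHull(c)
    q=cv2.approxPolyDP(h,6,True)[:,0]; X=np.array([onz(C,u,.003)[:2] for u in q]); print(q.tolist(),X.round(3).tolist(),cv2.minAreaRect(np.float32([onz(C,u,.003)[:2]*1000 for u in h[:,0]])))
E
```

```text
time: 11.2
eef_pos: [0.5289, 0.3189, 0.1656]
tool_rot: [0.835, 0.551, -0.001, -0.0]
contact_force: [0.7, -1.0, -1.9]
gripper_width: 0.0295
grasp_force: 30.0
[[294, 160], [302, 203], [270, 224], [235, 210], [232, 167]] [[0.642, 0.391], [0.595, 0.21], [0.487, 0.171], [0.416, 0.258], [0.459, 0.435]] ((521.3644409179688, 293.06683349609375), (253.86984252929688, 188.9668426513672), 76.40830993652344)
```

View pics/w5.png

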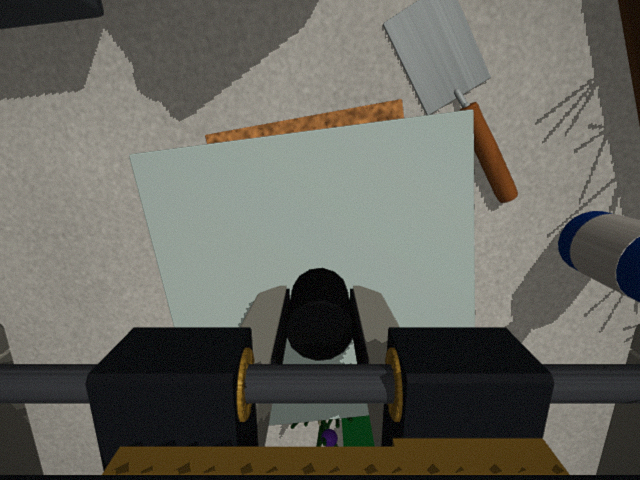

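The wrist view shows the held lid's far edge from (130,156) to (472,111). The mat's far edge runs from (205,138) to (404,101), and the trowel is outside the landing area at (470,100).

```bash
python3 - <<'E'
from h import *
np.set_printoptions(precision=4,suppress=True)
o=np.load("o5.npy",allow_pickle=True).item(); C=wcam(o)
def ctr(a,b,z,w):
    a,b=onz(C,a,z)[:2],onz(C,b,z)[:2]; d=b-a; L=np.hypot(*d); d/=L; n=np.array([d[1],-d[0]]); print(L,np.degrees(np.arctan2(d[1],d[0]))); return (a+b)/2+n*w/2
m=ctr((205,138),(404,101),.003,.19); l=ctr((130,156),(472,111),.187,.166); print("mat",m,"lid",l,"shift world",m-l)
print("trowel pts",onz(C,(425,114),.005),onz(C,(508,201),.02),onz(C,(465,98),.01))
p,Rt=pose(); t=np.array([*(p[:2]+m-l),-.006]); rows(t,Rt,10); print(t)
E
```

```text
0.19187596455770356 -13.228638543948668
0.16470003797401056 -16.026966963707757
mat [0.5291 0.3208] lid [0.5274 0.3181] shift world [0.0017 0.0027]
trowel pts [0.6581 0.3728 0.005 ] [0.7021 0.2674 0.02  ] [0.6947 0.3718 0.01  ]
10 dr [0.0, 0.0, 0.0]
0 [0.03, 0.01, 1.72]
[ 0.5312  0.3207 -0.006 ]
```

```bash
python3 -m inch '[{"dr":[0,0,-1],"offset":[0.1,0.05,1.5],"grip":0},{"dr":[0,0,-1],"offset":[0.1,0,2.5],"grip":0},{"dr":[0,0,-0.8],"offset":[0.1,0,3],"grip":0},{"dr":[0,0,0],"offset":[0,0,3],"grip":0},{"dr":[0,0,0],"offset":[0,0,2.5],"grip":0},{"dr":[0,0,0],"offset":[0,0,1.8],"grip":0},{"dr":[0,0,0],"offset":[0,0,1.1],"grip":0},{"dr":[0,0,0],"offset":[0,0,0.6],"grip":0},{"dr":[0,0,0],"offset":[0,0,0.4],"grip":0},{"dr":[0,0,0],"offset":[0,0,0.4],"grip":0},{"dr":[0,0,0],"offset":[0,0,0.2],"grip":0},{"dr":[0,0,0],"offset":[0,0,0],"grip":0},{"dr":[0,0,0],"offset":[0,0,0],"grip":0}]' 30
```

```text
time: 12.6
eef_pos: [0.5317, 0.3217, -0.0023]
tool_rot: [0.821, 0.57, 0.0, 0.0]
contact_force: [0.1, 0.5, -1.4]
gripper_width: 0.0296
grasp_force: 30.0
```

```bash
python3 -m inch '[{"dr":[0,0,0],"offset":[0,0,0.3],"grip":0},{"dr":[0,0,0],"offset":[0,0,0.2],"grip":0},{"dr":[0,0,0],"offset":[0,0,0],"grip":0},{"dr":[0,0,0],"offset":[0,0,0],"grip":30},{"dr":[0,0,0],"offset":[0,0,0],"grip":60},{"dr":[0,0,0],"offset":[0,0,0],"grip":100},{"dr":[0,0,0],"offset":[0,0,0],"grip":100},{"dr":[0,0,0],"offset":[0,0,0],"grip":100}]' 30
python3 - <<'E'
from h import *
np.set_printoptions(precision=4,suppress=True)
print(arm.observe()["contact_force"],arm.observe()["eef_pos"])
Rs=Rscoop(-97,-25); Rt=R.from_matrix(Rs.as_matrix()@np.diag([-1,1,-1.])); o=np.array([.479,-.347,.05])
app=o+Rs.apply([0,0,.158]); g=o+Rs.apply([0,0,.018]); print("app",app,"grasp",g)
p,R0=pose(); up=np.array([p[0],p[1],.17])
rows(app,Rt,18,(up,R0)); rows(g,Rt,6,(app,Rt))
E
```

```text
time: 13.4
eef_pos: [0.5316, 0.3215, -0.0077]
tool_rot: [0.821, 0.57, 0.0, 0.0]
contact_force: [0.2, 0.4, 0.5]
gripper_width: 0.0569
grasp_force: 0.0
[0.1522 0.4242 0.4765] [ 0.5316  0.3215 -0.0077]
app [ 0.4871 -0.2807  0.1932] grasp [ 0.4799 -0.3394  0.0663]
18 dr [-0.16, -1.38, -0.74]
0 [-3.22, 0.94, -0.13]
1 [-3.23, 0.9, -0.05]
2 [-3.25, 0.86, 0.03]
3 [-3.26, 0.81, 0.11]
4 [-3.26, 0.77, 0.19]
5 [-3.27, 0.73, 0.27]
6 [-3.27, 0.69, 0.36]
7 [-3.27, 0.64, 0.44]
8 [-3.26, 0.6, 0.52]
9 [-3.26, 0.56, 0.6]
10 [-3.25, 0.51, 0.68]
11 [-3.24, 0.47, 0.76]
12 [-3.22, 0.42, 0.84]
13 [-3.21, 0.38, 0.91]
14 [-3.19, 0.34, 0.99]
15 [-3.17, 0.29, 1.07]
16 [-3.15, 0.25, 1.15]
17 [-3.12, 0.21, 1.22]
6 dr [0.0, 0.0, 0.0]
0 [0.0, -0.0, 2.33]
```

```bash
python3 -m inch '[{"dr":[0,0,0],"offset":[0,0,0],"grip":100},{"dr":[0,0,0],"offset":[0,0,-1],"grip":100},{"dr":[0,0,0],"offset":[0,0,-3],"grip":100},{"dr":[0,0,0],"offset":[0,0,-4],"grip":100},{"dr":[0,0,0],"offset":[0,0,-4],"grip":100},{"dr":[0,0,0],"offset":[0,0,-4],"grip":100},{"dr":[0,0,0],"offset":[0,0,-2],"grip":100}]' 30
python3 -m inch '[{"dr":[-0.2,-1.4,-0.7],"offset":[-3.2,0.9,-0.1],"grip":100},{"dr":[-0.2,-1.4,-0.7],"offset":[-3.2,0.9,-0.05],"grip":100},{"dr":[-0.2,-1.4,-0.7],"offset":[-3.25,0.85,0],"grip":100},{"dr":[-0.2,-1.4,-0.7],"offset":[-3.25,0.8,0.1],"grip":100},{"dr":[-0.2,-1.4,-0.7],"offset":[-3.25,0.75,0.2],"grip":100},{"dr":[-0.2,-1.4,-0.7],"offset":[-3.25,0.75,0.3],"grip":100},{"dr":[-0.2,-1.4,-0.7],"offset":[-3.25,0.7,0.35],"grip":100},{"dr":[-0.2,-1.4,-0.7],"offset":[-3.25,0.65,0.45],"grip":100},{"dr":[-0.2,-1.4,-0.7],"offset":[-3.25,0.6,0.5],"grip":100},{"dr":[-0.2,-1.4,-0.7],"offset":[-3.25,0.55,0.6],"grip":100},{"dr":[-0.2,-1.4,-0.7],"offset":[-3.25,0.5,0.7],"grip":100},{"dr":[-0.2,-1.4,-0.7],"offset":[-3.25,0.45,0.75],"grip":100},{"dr":[-0.2,-1.4,-0.7],"offset":[-3.2,0.4,0.85],"grip":100},{"dr":[-0.2,-1.4,-0.7],"offset":[-3.2,0.4,0.9],"grip":100},{"dr":[-0.2,-1.4,-0.7],"offset":[-3.2,0.35,1],"grip":100},{"dr":[-0.1,-1.4,-0.7],"offset":[-3.15,0.3,1.05],"grip":100},{"dr":[-0.1,-1.4,-0.8],"offset":[-3.15,0.25,1.15],"grip":100},{"dr":[-0.1,-1.4,-0.8],"offset":[-3.1,0.2,1.2],"grip":100},{"dr":[0,0,0],"offset":[0,0,0],"grip":100},{"dr":[0,0,0],"offset":[0,0,0],"grip":100}]' 30
python3 - <<'E'
from h import *
np.set_printoptions(precision=4,suppress=True)
Rs=Rscoop(-97,-25); Rt=R.from_matrix(Rs.as_matrix()@np.diag([-1,1,-1.])); o=np.array([.479,-.347,.05])
rows(o+Rs.apply([0,0,.158]),Rt,1)
ob=arm.observe(); im=arm.capture("wrist"); sd=arm.capture("side"); cv2.imwrite("pics/w6.png",im[:,:,::-1]); cv2.imwrite("pics/s6.png",sd[:,:,::-1])
C=wcam(ob)
# overlay: scoop top rim back part & bulbs pockets
P=o+Rs.apply(np.array([(-95,-25,88),(-95,25,88),(0,25,88),(0,-25,88),(0,25,64),(93,0,18)])/1000)
for q,(u,v) in zip(P,proj(C,P)): print(np.round([u,v],1)); cv2.circle(im,(int(u),int(v)),4,(0,255,0),1)
cv2.imwrite("pics/w6o.png",np.hstack([im[:,100:540],sd[200:440,200:380].repeat(2,0).repeat(2,1)])[:,:,::-1])
E
```

```text
time: 14.1
eef_pos: [0.5332, 0.3222, 0.1776]
tool_rot: [0.821, 0.57, 0.003, 0.001]
contact_force: [0.4, 0.3, -0.1]
gripper_width: 0.0931
grasp_force: 0.0
time: 16.1
eef_pos: [0.4838, -0.2785, 0.1979]
tool_rot: [0.734, 0.642, -0.163, 0.147]
contact_force: [0.1, -0.6, 0.1]
gripper_width: 0.0931
grasp_force: 0.0
1 dr [0.16, 0.35, -0.66]
0 [0.04, 0.35, 0.51]
[289.1 114.1]
[358.6 113.2]
[356.4 240.4]
[293.3 241.2]
[353.6 232.7]
[324.4 307.7]
```

View pics/w6o.png

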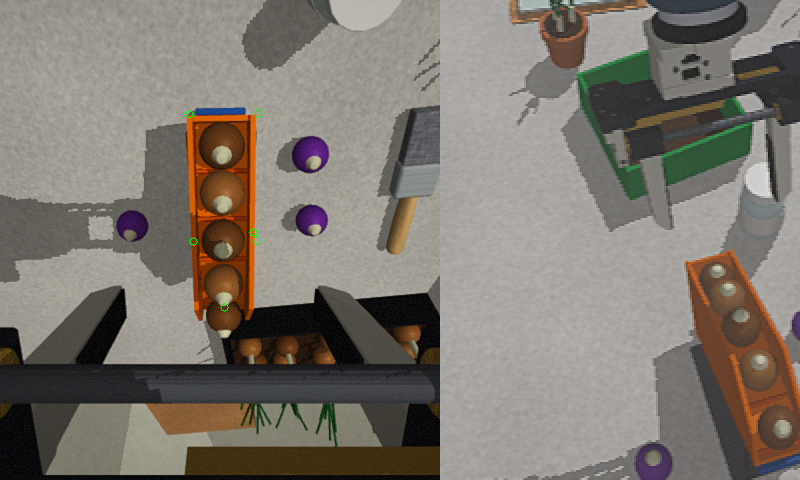

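The overlay matches the scoop to within about 2 px: back rim at (190–258,113), lip at the bottom. The tub is open and the fingers straddle the scoop. Descending along the scoop's normal.

```bash
python3 -m inch '[{"dr":[0.2,0.4,-0.7],"offset":[0,0.2,0.5],"grip":100},{"dr":[0,0,0],"offset":[0,0.1,2],"grip":100},{"dr":[0,0,0],"offset":[0,0,3],"grip":100},{"dr":[0,0,0],"offset":[0,0,3],"grip":100},{"dr":[0,0,0],"offset":[0,0,2.5],"grip":100},{"dr":[0,0,0],"offset":[0,0,1.5],"grip":100},{"dr":[0,0,0],"offset":[0,0,0.8],"grip":100},{"dr":[0,0,0],"offset":[0,0,0],"grip":100},{"dr":[0,0,0],"offset":[0,0,0],"grip":100}]' 30
python3 - <<'E'
from h import *
np.set_printoptions(precision=4,suppress=True)
Rs=Rscoop(-97,-25); Rt=R.from_matrix(Rs.as_matrix()@np.diag([-1,1,-1.])); o=np.array([.479,-.347,.05])
rows(o+Rs.apply([0,0,.018]),Rt,1); print(arm.observe()["contact_force"])
E
```

```text
time: 17.1
eef_pos: [0.4808, -0.3344, 0.0776]
tool_rot: [0.73, 0.648, -0.162, 0.143]
contact_force: [1.0, 0.1, -0.5]
gripper_width: 0.0929
grasp_force: 0.0
1 dr [0.02, 0.0, 0.18]
0 [0.01, -0.03, 1.23]
[ 0.9898  0.0963 -0.5329]
```

```bash
python3 -m inch '[{"dr":[0,0,0],"offset":[0,0,0.6],"grip":100},{"dr":[0,0,0],"offset":[0,0,0.4],"grip":100},{"dr":[0,0,0],"offset":[0,0,0],"grip":40},{"dr":[0,0,0],"offset":[0,0,0],"grip":40},{"dr":[0,0,0],"offset":[0,0,0],"grip":40},{"dr":[0,0,0],"offset":[0,0,0],"grip":0},{"dr":[0,0,0],"offset":[0,0,0],"grip":0},{"dr":[0,0,0],"offset":[0,0,0],"grip":0},{"dr":[0,0,0],"offset":[0,0,0],"grip":0},{"dr":[0,0,0],"offset":[0,0,0],"grip":0}]' 55
python3 - <<'E'
from h import *
o=arm.observe(); np.save("grasp.npy",o,allow_pickle=True); print(o["eef_pos"],o["tool_rot"],o["contact_force"],o["gripper_width"],o["grasp_force"],o["joints"])
E
```

```text
time: 18.1
eef_pos: [0.4797, -0.3388, 0.068]
tool_rot: [0.73, 0.648, -0.162, 0.143]
contact_force: [-0.6, 0.3, 1.4]
gripper_width: 0.0497
grasp_force: 55.0
[ 0.47967926 -0.3388048   0.06799226] [ 0.7303771   0.64787373 -0.16241724  0.14293202] [-0.6051626   0.27933498  1.3583212 ] 0.04966514278598139 54.99325633049011 [-0.53727586  0.37282332  1.78177232 -0.52837799  0.87458443 -0.09686675]
```

```bash
cat >> h.py <<'E'
M=np.diag([-1,1,-1.])
def G():  # tool->scoop offset from grasp record (scoop pose at rest known)
    o=np.load("grasp.npy",allow_pickle=True).item(); p,Rt=pose(o); Rs=Rscoop(-97,-25)
    return Rt.inv()*Rs, Rt.inv().apply(np.array([.479,-.347,.05])-p)
def tool(lip,head,tilt):
    Rts,t=G(); Rs=Rscoop(head,tilt); org=np.array(lip)-Rs.apply([.093,0,.018]); Rt=Rs*Rts.inv(); return org-Rt.apply(t),Rt
def scoop():
    Rts,t=G(); p,Rt=pose(); Rs=Rt*Rts; e=Rs.as_euler("ZYX",degrees=True); return p+Rt.apply(t)+Rs.apply([.093,0,.018]),e
E
python3 - <<'E'
from h import *
np.set_printoptions(precision=4,suppress=True)
p,R0=pose(); print(R0.inv().apply([0,0,1]))
up=p+[0,0,.15]; B=tool([.505,.0055,.22],0,-25); print(scoop(),B[0],R0.inv().apply([0,0,1]))
rows(B[0],B[1],20,(up,R0))
E
```

```text
[-0.4225 -0.0017 -0.9064]
(array([ 0.4697, -0.4231,  0.1056]), array([-97., -25.,   0.])) [0.4201 0.0052 0.1824] [-0.4225 -0.0017 -0.9064]
20 dr [-2.05, -0.01, -4.4]
0 [1.59, -0.5, -0.54]
1 [1.62, -0.36, -0.56]
2 [1.65, -0.21, -0.57]
3 [1.66, -0.07, -0.58]
4 [1.66, 0.08, -0.58]
5 [1.64, 0.23, -0.57]
6 [1.62, 0.38, -0.56]
7 [1.59, 0.52, -0.54]
8 [1.54, 0.66, -0.52]
9 [1.48, 0.79, -0.5]
10 [1.42, 0.92, -0.47]
11 [1.34, 1.04, -0.43]
12 [1.26, 1.16, -0.39]
13 [1.17, 1.26, -0.35]
14 [1.07, 1.36, -0.3]
15 [0.96, 1.45, -0.25]
16 [0.84, 1.53, -0.2]
17 [0.72, 1.59, -0.14]
18 [0.6, 1.65, -0.09]
19 [0.47, 1.69, -0.03]
```

```bash
python3 -m inch '[{"dr":[0,0,0],"offset":[0.2,0,-0.45],"grip":0},{"dr":[0,0,0],"offset":[0.4,0,-0.9],"grip":0},{"dr":[0,0,0],"offset":[0.6,0,-1.35],"grip":0},{"dr":[0,0,0],"offset":[0.85,0,-1.8],"grip":0},{"dr":[0,0,0],"offset":[0.85,0,-1.8],"grip":0},{"dr":[0,0,0],"offset":[0.85,0,-1.8],"grip":0},{"dr":[0,0,0],"offset":[0.85,0,-1.8],"grip":0},{"dr":[0,0,0],"offset":[0.85,0,-1.8],"grip":0},{"dr":[0,0,0],"offset":[0.6,0,-1.35],"grip":0},{"dr":[0,0,0],"offset":[0.2,0,-0.5],"grip":0},{"dr":[0,0,0],"offset":[0,0,0],"grip":0}]' 55
```

```text
time: 19.2
eef_pos: [0.494, -0.2251, 0.1651]
tool_rot: [0.73, 0.648, -0.162, 0.144]
contact_force: [0.6, 0.3, -4.1]
gripper_width: 0.0499
grasp_force: 55.0
```

I wrote the x sign wrong before seeing the printed axis, so it rose diagonally backwards. I'll check clearance and whether the scoop slipped in the grip.

```bash
python3 - <<'E'
from h import *
np.set_printoptions(precision=4,suppress=True)
o=arm.observe(); im=arm.capture("wrist"); cv2.imwrite("pics/w7.png",im[:,:,::-1]); print(scoop(),o["time"])
C=wcam(o); lip,e=scoop(); Rs=Rscoop(e[0],e[1]); org=lip-Rs.apply([.093,0,.018])
P=org+Rs.apply(np.array([(-95,-25,88),(-95,25,88),(-91,-21,88),(-91,21,88)]+[(x,0,50) for x in(-72,-36,0,36,72)])/1000); print(proj(C,P))
h=cv2.cvtColor(im,cv2.COLOR_RGB2HSV); m=cv2.inRange(h,(5,200,120),(18,255,255)); m[340:]=0
n,l,st,_=cv2.connectedComponentsWithStats(m); k=1+np.argmax(st[1:,4]); print(st[k]); c=(l==k)
for r in range(st[k][1]-1,st[k][1]+12,2): x=np.where(c[r])[0]; print(r,x.min() if len(x) else None,x.max() if len(x) else None,len(x))
B=tool([.505,.0055,.22],0,-25); rows(B[0],B[1],20)
E
```

```text
(array([ 0.4836, -0.3098,  0.202 ]), array([-96.9604, -25.0039,   0.0033])) 19.2
[[250.6121  89.6691]
 [394.5573  90.0707]
 [262.6015 102.0201]
 [382.4581 102.3513]
 [321.6289 153.6522]
 [321.3092 229.0003]
 [321.0236 296.3506]
 [320.7667 356.9125]
 [320.5344 411.6629]]
[ 247   91  145  249 9520]
90 None None 0
92 247 391 145
94 247 391 145
96 247 391 145
98 247 391 145
100 247 391 145
102 247 391 145
20 dr [-2.05, -0.01, -4.39]
0 [0.96, -0.5, -0.55]
1 [1.0, -0.41, -0.56]
2 [1.02, -0.31, -0.58]
3 [1.04, -0.21, -0.59]
4 [1.05, -0.11, -0.59]
5 [1.06, -0.01, -0.59]
6 [1.06, 0.1, -0.59]
7 [1.04, 0.2, -0.59]
8 [1.02, 0.3, -0.58]
9 [1.0, 0.4, -0.57]
10 [0.96, 0.49, -0.55]
11 [0.92, 0.58, -0.53]
12 [0.87, 0.67, -0.51]
13 [0.82, 0.75, -0.48]
14 [0.76, 0.83, -0.45]
15 [0.69, 0.9, -0.42]
16 [0.62, 0.97, -0.39]
17 [0.54, 1.03, -0.35]
18 [0.46, 1.08, -0.32]
19 [0.38, 1.12, -0.28]
```

View pics/w7.png

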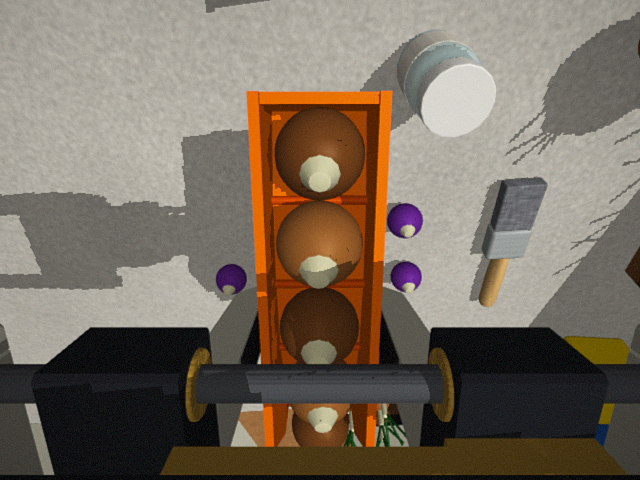

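Back rim predicted at row 90, seen at 91, so there was no slip. All five bulbs are in the scoop at (320,153), (320,243), (320,325), (320,415) and (320,435). Turning towards the tub.

```bash
python3 -m inch '[{"dr":[-2,0,-4.4],"offset":[0.95,-0.5,-0.55],"grip":0},{"dr":[-2,0,-4.4],"offset":[1,-0.4,-0.55],"grip":0},{"dr":[-2,0,-4.4],"offset":[1,-0.3,-0.6],"grip":0},{"dr":[-2,0,-4.4],"offset":[1.05,-0.2,-0.6],"grip":0},{"dr":[-2,0,-4.4],"offset":[1.05,-0.1,-0.6],"grip":0},{"dr":[-2.1,0,-4.4],"offset":[1.05,0,-0.6],"grip":0},{"dr":[-2.1,0,-4.4],"offset":[1.05,0.1,-0.6],"grip":0},{"dr":[-2.1,0,-4.4],"offset":[1.05,0.2,-0.6],"grip":0},{"dr":[-2.1,0,-4.4],"offset":[1,0.3,-0.6],"grip":0},{"dr":[-2.1,0,-4.4],"offset":[1,0.4,-0.55],"grip":0},{"dr":[-2.1,0,-4.4],"offset":[0.95,0.5,-0.55],"grip":0},{"dr":[-2.1,0,-4.4],"offset":[0.9,0.6,-0.55],"grip":0},{"dr":[-2.1,0,-4.4],"offset":[0.85,0.65,-0.5],"grip":0},{"dr":[-2.1,0,-4.4],"offset":[0.8,0.75,-0.5],"grip":0},{"dr":[-2.1,0,-4.4],"offset":[0.75,0.85,-0.45],"grip":0},{"dr":[-2,0,-4.4],"offset":[0.7,0.9,-0.4],"grip":0},{"dr":[-2,0,-4.4],"offset":[0.6,0.95,-0.4],"grip":0},{"dr":[-2,0,-4.4],"offset":[0.55,1,-0.35],"grip":0},{"dr":[-2,0,-4.4],"offset":[0.45,1.1,-0.3],"grip":0},{"dr":[-2,0,-4.4],"offset":[0.4,1.1,-0.3],"grip":0}]' 55
python3 -m inch '[{"dr":[0,0,0],"offset":[0,0,0],"grip":0},{"dr":[0,0,0],"offset":[0,0,0],"grip":0}]'
python3 - <<'E'
from h import *
np.set_printoptions(precision=4,suppress=True)
print(scoop(),arm.observe()["joints"])
B=tool([.505,.0055,.12],0,2); rows(B[0],B[1],14)
B2=tool([.505,.0055,.086],0,8); rows(B2[0],B2[1],6,B)
E
```

```text
time: 21.25
eef_pos: [0.4198, 0.004, 0.1834]
tool_rot: [-0.003, 0.977, 0.001, 0.215]
contact_force: [0.2, -0.2, -3.6]
gripper_width: 0.0497
grasp_force: 55.0
time: 21.45
eef_pos: [0.4206, 0.003, 0.1839]
tool_rot: [-0.0, 0.977, 0.0, 0.215]
contact_force: [-0.1, -0.0, -3.3]
gripper_width: 0.0495
grasp_force: 55.0
(array([0.5056, 0.0031, 0.2214]), array([ -0.1704, -24.8869,   0.141 ])) [-0.447  -0.3167  2.1759  0.235   0.9002 -2.1287]
14 dr [0.0, 1.92, -0.01]
0 [0.23, 0.02, 0.36]
1 [0.22, 0.02, 0.36]
2 [0.21, 0.02, 0.37]
3 [0.19, 0.02, 0.38]
4 [0.18, 0.02, 0.38]
5 [0.17, 0.02, 0.39]
6 [0.16, 0.02, 0.4]
7 [0.14, 0.02, 0.4]
8 [0.13, 0.02, 0.41]
9 [0.11, 0.02, 0.41]
10 [0.1, 0.02, 0.41]
11 [0.09, 0.02, 0.42]
12 [0.07, 0.02, 0.42]
13 [0.06, 0.02, 0.42]
6 dr [-0.0, 1.0, -0.0]
0 [-0.03, 0.0, 0.4]
1 [-0.04, 0.0, 0.4]
2 [-0.05, 0.0, 0.4]
4 [-0.06, 0.0, 0.4]
5 [-0.07, 0.0, 0.4]
```

```bash
python3 -m inch '[{"dr":[0,1,0],"offset":[0.1,0,0.2],"grip":0},{"dr":[0,1.9,0],"offset":[0.25,0.05,0.35],"grip":0},{"dr":[0,1.9,0],"offset":[0.2,0,0.35],"grip":0},{"dr":[0,1.9,0],"offset":[0.2,0,0.35],"grip":0},{"dr":[0,1.9,0],"offset":[0.2,0.05,0.4],"grip":0},{"dr":[0,1.9,0],"offset":[0.2,0,0.4],"grip":0},{"dr":[0,1.9,0],"offset":[0.15,0.05,0.4],"grip":0},{"dr":[0,1.9,0],"offset":[0.15,0,0.4],"grip":0},{"dr":[0,1.9,0],"offset":[0.15,0.05,0.4],"grip":0},{"dr":[0,1.9,0],"offset":[0.1,0,0.4],"grip":0},{"dr":[0,1.9,0],"offset":[0.1,0.05,0.4],"grip":0},{"dr":[0,1.9,0],"offset":[0.1,0,0.4],"grip":0},{"dr":[0,1.9,0],"offset":[0.1,0,0.4],"grip":0},{"dr":[0,1.9,0],"offset":[0.05,0,0.4],"grip":0},{"dr":[0,1,0],"offset":[0.05,0,0.2],"grip":0},{"dr":[0,0,0],"offset":[0,0,0],"grip":0},{"dr":[0,0,0],"offset":[0,0,0],"grip":0}]' 55
python3 - <<'E'
from h import *
np.set_printoptions(precision=4,suppress=True)
print(scoop(),arm.observe()["joints"])
B2=tool([.505,.0055,.086],0,8); rows(B2[0],B2[1],6)
B3=tool([.505,.0055,.086],0,18); rows(B3[0],B3[1],5,B2)
E
```

```text
time: 23.15
eef_pos: [0.4123, 0.0066, 0.1261]
tool_rot: [-0.002, 1.0, 0.001, -0.015]
contact_force: [-0.3, 0.4, -4.0]
gripper_width: 0.0496
grasp_force: 55.0
(array([0.5051, 0.007 , 0.1215]), array([0.0638, 1.7627, 0.0895])) [-0.2493  0.0808  1.8979 -0.0072  1.1931 -1.8212]
6 dr [0.01, 1.04, 0.01]
0 [-0.03, -0.02, 0.42]
1 [-0.04, -0.02, 0.42]
3 [-0.05, -0.02, 0.42]
4 [-0.06, -0.02, 0.42]
5 [-0.07, -0.02, 0.42]
5 dr [-0.01, 2.0, -0.0]
0 [-0.03, -0.0, -0.32]
1 [-0.02, -0.0, -0.32]
2 [-0.01, -0.0, -0.32]
3 [-0.0, -0.0, -0.32]
4 [0.01, -0.0, -0.32]
```

```bash
python3 -m inch '[{"dr":[0,1,0],"offset":[-0.05,0,0.4],"grip":0},{"dr":[0,1,0],"offset":[-0.05,-0.05,0.4],"grip":0},{"dr":[0,1,0],"offset":[-0.05,0,0.4],"grip":0},{"dr":[0,1,0],"offset":[-0.05,-0.05,0.4],"grip":0},{"dr":[0,1,0],"offset":[-0.05,0,0.4],"grip":0},{"dr":[0,1,0],"offset":[-0.05,0,0.4],"grip":0},{"dr":[0,0,0],"offset":[0,0,0],"grip":0},{"dr":[0,0,0],"offset":[0,0,0],"grip":0}]' 55
python3 - <<'E'
from h import *
np.set_printoptions(precision=4,suppress=True)
print(scoop(),arm.observe()["contact_force"])
B3=tool([.505,.0055,.086],0,16); rows(B3[0],B3[1],8)
E
```

```text
time: 23.95
eef_pos: [0.4137, 0.0056, 0.1018]
tool_rot: [-0.002, 0.998, 0.0, -0.068]
contact_force: [-0.5, -0.3, -2.6]
gripper_width: 0.0499
grasp_force: 55.0
(array([0.5054, 0.006 , 0.0875]), array([0.0752, 7.7765, 0.0752])) [-0.4686 -0.2551 -2.6494]
8 dr [0.0, 1.03, 0.01]
0 [-0.01, -0.01, -0.15]
3 [-0.0, -0.01, -0.15]
7 [0.01, -0.01, -0.15]
```

Now tilting slowly past the first release angle (12°), to about 16°.

```bash
python3 -m inch '[{"dr":[0,1,0],"offset":[0,0,-0.16],"grip":0},{"dr":[0,1,0],"offset":[0,0,-0.16],"grip":0},{"dr":[0,1,0],"offset":[0,0,-0.16],"grip":0},{"dr":[0,1,0],"offset":[0,0,-0.16],"grip":0},{"dr":[0,1,0],"offset":[0,0,-0.16],"grip":0},{"dr":[0,1,0],"offset":[0,0,-0.16],"grip":0},{"dr":[0,1,0],"offset":[0,0,-0.16],"grip":0},{"dr":[0,1,0],"offset":[0,0,-0.16],"grip":0},{"dr":[0,0,0],"offset":[0,0,0],"grip":0},{"dr":[0,0,0],"offset":[0,0,0],"grip":0},{"dr":[0,0,0],"offset":[0,0,0],"grip":0},{"dr":[0,0,0],"offset":[0,0,0],"grip":0},{"dr":[0,0,0],"offset":[0,0,0],"grip":0},{"dr":[0,0,0],"offset":[0,0,0],"grip":0},{"dr":[0,0,0],"offset":[0,0,0],"grip":0}]' 55
cat > cnt.py <<'E'
import sys
from h import *
np.set_printoptions(precision=4,suppress=True)
f=[]; 
o=arm.observe(); im=arm.capture("wrist"); s=arm.capture("side"); c=arm.capture("scene"); k=sys.argv[1]
for n,i in(("w",im),("sd",s),("sc",c)): cv2.imwrite(f"pics/p{k}{n}.png",i[:,:,::-1])
ref=cv2.imread("pics/w7.png")[:,:,::-1]
for nm,(y,x) in dict(rear=(150,320),second=(240,320),third=(320,320),fourth=(415,320),front=(435,320)).items():
    a=im[y-8:y+8,x-10:x+10].reshape(-1,3).mean(0); b=ref[y-8:y+8,x-10:x+10].reshape(-1,3).mean(0); print(nm,a.round(),"ref",b.round())
# bulbs seen in tub (brown/dark-orange hue) in side & scene images
for n,i,C in(("side",s,cam("side")),("scene",c,cam("scene"))):
    pts=proj(C,[[.54+dx,.0055+dy,.025] for dx in(-.07,.07) for dy in(-.07,.07)]); m=np.zeros(i.shape[:2],np.uint8); cv2.fillConvexPoly(m,cv2.convexHull(pts.astype(np.int32)),255)
    h=cv2.cvtColor(i,cv2.COLOR_RGB2HSV); b=cv2.inRange(h,(4,90,30),(16,215,200))&m
    _,_,st,ct=cv2.connectedComponentsWithStats(b); print(n,[(st[j,4],ct[j].round().tolist()) for j in range(1,len(st)) if st[j,4]>15])
print(scoop(),o["contact_force"][2],o["time"])
E
python3 cnt.py 1
```

```text
time: 25.45
eef_pos: [0.4161, 0.0055, 0.1147]
tool_rot: [-0.002, 0.991, 0.0, -0.137]
contact_force: [0.5, 0.1, -3.1]
gripper_width: 0.0499
grasp_force: 55.0
rear [105.  60.  27.] ref [137.  91.  52.]
second [83. 50. 23.] ref [162. 102.  50.]
third [73. 56. 36.] ref [69. 40. 18.]
fourth [56. 37. 23.] ref [177. 170. 134.]
front [44. 28. 17.] ref [133.  97.  61.]
side [(np.int32(630), [293.0, 252.0]), (np.int32(120), [331.0, 250.0])]
scene [(np.int32(951), [307.0, 265.0])]
(array([0.505 , 0.0059, 0.0877]), array([ 0.0673, 15.7407,  0.0435])) -3.089502007267299 25.45
```

```bash
cat > asc.py <<'E'
import sys,cv2,numpy as np
def show(f,x0,x1,y0,y1,sx,sy):
    h=cv2.cvtColor(cv2.imread(f),cv2.COLOR_BGR2HSV).astype(int)
    for y in range(y0,y1,sy):
        r=""
        for x in range(x0,x1,sx):
            H,S,V=h[y:y+sy,x:x+sx].reshape(-1,3).mean(0)
            r+= "." if S<60 and V>110 else "n" if S<115 and V>140 else "G" if 35<H<95 and S>80 else "k" if V<40 else "o" if S>222 and H<20 else "b" if H<22 and S>120 else "-"
        print(y,r)
a=sys.argv; show(a[1],*map(int,a[2:8]))
E
echo ref; python3 asc.py pics/w7.png 240 400 90 460 8 12; echo now; python3 asc.py pics/p1w.png 240 400 90 460 8 12; echo side; python3 asc.py pics/p1sd.png 255 365 195 300 2 4
```

```text
ref
90 .oobbbbbbbbbbbbbboo.
102 .oooooooobboooooooo.
114 .ooooobbbbbbbboooob.
126 .oooobbbbbbbbbbooob.
138 .ooobbbbbbbbbbbboob.
150 .boobbbbb-nbbbbboob.
162 .booobbb....bbbooob.
174 .booobbb....bbbooob.
186 .booooobbbbbbooooon.
198 .boooooobbbboooooon-
210 .noooobbbbbbbbooooG-
222 .nooobbbbbbbbbboooG-
234 .noobbbbbbbbbbbooo..
246 ..ooobbbbbbbbbbooo..
258 -.ooobbbn..nbbbooo.G
270 -.oooobb-..-bboooo--
282 G-oooooobbbbooooob.G
294 --booobbbbbbbbooob--
306 --boobbbbbbbbbooob--
318 ---oobbbbbbbbbboo---
330 -GGoobbbbbbbbbbooGG-
342 -GGooobb-..-bboooGG-
354 kGGobbb--..-bbbboGGk
366 --------------------
378 --------------------
390 --------------------
402 ..nbbb-b-nnn--bb----
414 bbbooobbb..nbbooo-GG
426 .bboobbbbbnbb-booGGG
438 nnboobbbbbbbbG-bbGG-
450 bbbbbbbbbbbbbbbbbbbb
now
90 .oobbbbbbbbbbbbbbbo.
102 .oooooooooooooooooo.
114 .oooooooobbbbooooob.
126 .oooooobbbbbbbbooob.
138 .ooooobbbbbbbbbboob.
150 .booobbbbbbbbbbboob.
162 .booobbbbbbbbbbboob.
174 .boooobbbbbnn-bboob.
186 .boooobbbb....booon.
198 .boooooobb-..boooon.
210 .noooooooooooooooon.
222 .-oooooobbbbbooooo..
234 .-ooooobbbbbbbb
[... 1380 characters left out ...]
bbbbbbbbb-------------------GGGGGG......
259 bbbbbbbbbb---G-----bb--bb--------------------GGGGGn....
263 nnn-......-GGGG-----bbbb-------------------GGGGGGG-....
267 ...........-GGGG----------------------GGGGGGGGGGGG.....
271 ............-GGGG----------------GGGGGGGGGGGGGGGGG.....
275 .............-GGGGG---------GGGGGGGGGGGGGGGGGGGGG-.....
279 ..............-GGGGG---GGGGGGGGGGGGGGGGGGGGG-..........
283 ...............-GGGGGGGGGGGGGGGGGGGGGGG--..............
287 .................GGGGGGGGGGGGGGGGG--...................
291 ..................GGGGGGGGGGG--........................
295 ..................-GGGGG--.............................
299 ....................-..................................
```

The profiles show the three rear bulbs still in the scoop and one bulb in the tub at side (331,250). Continuing to about 28°.

```bash
python3 -m inch '[{"dr":[0,1,0],"offset":[0,0,-0.16],"grip":0},{"dr":[0,1,0],"offset":[0,0,-0.16],"grip":0},{"dr":[0,1,0],"offset":[0,0,-0.16],"grip":0},{"dr":[0,1,0],"offset":[0,0,-0.16],"grip":0},{"dr":[0,1,0],"offset":[0,0,-0.16],"grip":0},{"dr":[0,1,0],"offset":[0,0,-0.16],"grip":0},{"dr":[0,1,0],"offset":[0,0,-0.16],"grip":0},{"dr":[0,1,0],"offset":[0,0,-0.16],"grip":0},{"dr":[0,1,0],"offset":[0,0,-0.16],"grip":0},{"dr":[0,1,0],"offset":[0,0,-0.16],"grip":0},{"dr":[0,1,0],"offset":[0,0,-0.16],"grip":0},{"dr":[0,1,0],"offset":[0,0,-0.16],"grip":0},{"dr":[0,0,0],"offset":[0,0,0],"grip":0},{"dr":[0,0,0],"offset":[0,0,0],"grip":0},{"dr":[0,0,0],"offset":[0,0,0],"grip":0},{"dr":[0,0,0],"offset":[0,0,0],"grip":0},{"dr":[0,0,0],"offset":[0,0,0],"grip":0},{"dr":[0,0,0],"offset":[0,0,0],"grip":0},{"dr":[0,0,0],"offset":[0,0,0],"grip":0}]' 55
python3 cnt.py 2 | tail -4;  python3 asc.py pics/p2w.png 240 400 90 460 8 12; echo side; python3 asc.py pics/p2sd.png 255 365 195 300 2 4
```

```text
time: 27.5
eef_pos: [0.4231, 0.0055, 0.1326]
tool_rot: [-0.002, 0.971, 0.0, -0.24]
contact_force: [0.0, -0.4, -2.7]
gripper_width: 0.0502
grasp_force: 55.0
front [37. 23. 12.] ref [133.  97.  61.]
side [(np.int32(629), [292.0, 252.0]), (np.int32(280), [323.0, 252.0])]
scene [(np.int32(950), [306.0, 264.0])]
(array([0.5044, 0.006 , 0.0877]), array([ 0.0673, 27.7414,  0.0127])) -2.673181909504622 27.5
90 .obbbbbbbbbbbbbbbbb.
102 .oooooooooooooooooo.
114 .oooooooobbbbooooob.
126 .oooooobbbbbbbbooob.
138 .ooooobbbbbbbbbboob.
150 .booobbbbbbbbbbboob.
162 .booobbbbbbbbbbboob.
174 .boooobbbbbnn-bboob.
186 .boooobbbb....booon.
198 .boooooobb-..boooon.
210 .noooooooooooooooon.
222 .noooooobbbbbooooo..
234 .nooooobbbbbbbbooo..
246 ..oooobbbbbbbbbboo..
258 ..oooobbbbbbbbbboo..
270 ..oooobbbbbbbbbbob..
282 .-oooobbbbbbbbbbob..
294 --boooobbbbbbbooob--
306 --boooooob-..booob--
318 ---ooooooobbbooooG--
330 -GGooooooooooooooGG-
342 -GGooooooooooooooGG-
354 kG-bbbbbboooobbboGGk
366 kkkkkkkk------------
378 --------------------
390 --------------------
402 -bbboobbbbbbbbbbbbk-
414 bbbooobkkkbbbboookk
[... 1001 characters left out ...]
bbbbbbbb---------------------GGGGG......
259 .........-GGGG--bbbb-------------------------GGGGGn....
263 ...........GGGG-bbbbb----------------------GGGGGGG-....
267 ...........-GGGG-bb-------------------GGGGGGGGGGGG.....
271 ............-GGGG----------------GGGGGGGGGGGGGGGGG.....
275 .............-GGGG----------GGGGGGGGGGGGGGGGGGGGG-.....
279 ...............GGGGG---GGGGGGGGGGGGGGGGGGGGG-..........
283 ...............-GGGGGGGGGGGGGGGGGGGGGGG--..............
287 .................GGGGGGGGGGGGGGGGG--...................
291 ..................GGGGGGGGGGG--........................
295 ..................-GGGG---.............................
299 ....................-..................................
```

Two bulbs are clearly in the tub (side (331,247) and (318,250)). The third has left its pocket's visible area, so I'll check by weight and the scene view before tilting more.

```bash
python3 - <<'E'
from h import *
F=[]
for i in range(20): F.append(arm.observe()["contact_force"]); im=arm.capture("scene")
F=np.array(F); print(F.mean(0),F.std(0)/20**.5,arm.observe()["time"]); cv2.imwrite("pics/p2sc.png",im[:,:,::-1])
lip,e=scoop(); Rs=Rscoop(e[0],e[1]); org=lip-Rs.apply([.093,0,.018])
X=org+Rs.apply(np.array([(x,0,45) for x in(-72,-36,0,36,72)])/1000)
for n in("scene","side"): print(n,proj(cam(n),X).round().tolist())
o=arm.observe();print(proj(wcam(o),X).round().tolist())
E
python3 asc.py pics/p2sc.png 230 360 190 300 2 4; echo p1; python3 asc.py pics/p1sc.png 230 360 190 300 2 4
```

```text
[ 0.04001823  0.17556814 -2.49526706] [0.10138083 0.11286759 0.10876251] 28.65
scene [[255.0, 178.0], [265.0, 189.0], [275.0, 201.0], [285.0, 212.0], [295.0, 224.0]]
side [[236.0, 234.0], [252.0, 235.0], [267.0, 236.0], [281.0, 236.0], [295.0, 237.0]]
[[317.0, 154.0], [317.0, 228.0], [317.0, 294.0], [317.0, 354.0], [317.0, 408.0]]
190 .....nbbbbbbbbbb..-----bbbbbbbbbn................................
194 .......bbbbbbbbb-...--bbbbbbbbbbbbn................-n............
198 ........nbbbbbbbb...--bbbbbbbbbbbbbbn.............---............
202 ..........nbbbbbbb---bbbbbbbbbbbbbbbbb.............-..-..........
206 ............nbbbbbbbbbbbbbbbbbbbbbbbbbn..........................
210 ..............bbbbbbbbbbbbbbbbbbbbbbbbb.......--..--..--.........
214 ...............nbbbbbbbbbbbbbbbbbbbbbbb......-bb--b--.-bb-.......
218 .................nbbbbbbbbbbbbbbbbbbbbbn......bbbbbbbbbbbn---....
222 ...................bbbbbbbbbbbbbbbbbbbbn......-bbbbbbbbb....---..
226 ....................nbbbbbbbbbbbbbbbbbbb......-bbbbbbbb-.......--
230 ......................nbbbbbbbbbbbbbbbbGGGG-..-bbbbbbbbn.......
[... 2455 characters left out ...]

262 .....-.......-GGGGGGGGGGG-bkkbbbbbbbbbbbbbbbbbbbkkkkkGGGGGGGGGG-.
266 .............-GGGGGGGGGGGGG-kkbbbbbbbbbbbbbbbbbbb--GGGGGGGGGGGG..
270 .............-GGGGGGGGGGGGGGGG-bbbbbbbbbbbbbbbbb-GGGGGGGGGGGGGG..
274 ........---.---GGGGGGGGGGGGGGGGGG-bbbbbbbbbbb-GGGGGGGGGGGGGGG-...
278 ..........---..--GGGGGGGGGGGGGGGGGGGG-bbbb-GGGGGGGGGGGGGGGG......
282 ....................-GGGGGGGGGGGGGGGGGGGGGGGGGGGGGGGGGGG-........
286 ........................GGGGGGGGGGGGGGGGGGGGGGGGGGGGGG...........
290 .........................--GGGGGGGGGGGGGGGGGGGGGGGG..............
294 ...........................---GGGGGGGGGGGGGGGGGGG................
298 ...............................--GGGGGGGGGGGGG...................
```

Weight (2.5 N) and an empty third pocket suggest three may already be out. I'll tilt back and retreat a little to see into the tub clearly.

```bash
python3 -m inch '[{"dr":[0,-1,0],"offset":[0,0,0],"grip":0},{"dr":[0,-2,0],"offset":[0,0,-0.1],"grip":0},{"dr":[0,-2,0],"offset":[0,0,-0.2],"grip":0},{"dr":[0,-2,0],"offset":[0,0,-0.3],"grip":0},{"dr":[0,-2,0],"offset":[0.1,0,-0.3],"grip":0},{"dr":[0,-2,0],"offset":[0.3,0,-0.3],"grip":0},{"dr":[0,-2,0],"offset":[0.5,0,-0.3],"grip":0},{"dr":[0,-2,0],"offset":[0.8,0,-0.3],"grip":0},{"dr":[0,-2,0],"offset":[1,0,-0.3],"grip":0},{"dr":[0,-2,0],"offset":[1,0,-0.3],"grip":0},{"dr":[0,-2,0],"offset":[1,0,-0.2],"grip":0},{"dr":[0,-2,0],"offset":[1,0,0],"grip":0},{"dr":[0,-2,0],"offset":[0.8,0,0],"grip":0},{"dr":[0,0,0],"offset":[0,0,0],"grip":0},{"dr":[0,0,0],"offset":[0,0,0],"grip":0}]' 55
python3 cnt.py 3 | tail -4; echo wrist; python3 asc.py pics/p3w.png 240 400 90 460 8 12; echo side; python3 asc.py pics/p3sd.png 265 365 215 300 2 3; echo scene; python3 asc.py pics/p3sc.png 250 350 226 290 2 3
```

```text
time: 30.15
eef_pos: [0.367, 0.0052, 0.17]
tool_rot: [-0.002, 1.0, 0.0, -0.023]
contact_force: [0.7, 0.1, -2.5]
gripper_width: 0.0496
grasp_force: 55.0
front [95. 70. 43.] ref [133.  97.  61.]
side [(np.int32(107), [331.0, 250.0]), (np.int32(146), [318.0, 253.0]), (np.int32(135), [291.0, 264.0])]
scene [(np.int32(953), [306.0, 264.0])]
(array([0.4603, 0.0056, 0.1633]), array([0.06  , 2.7378, 0.0759])) -2.530827773064965 30.15
wrist
90 -oobbbbbbbbbbbbbboo.
102 .oooooooooboooooooo.
114 .oooooobbbbbbbbooob.
126 .ooooobbbbbbbbbboob.
138 .oooobbbbbbbbbbboob.
150 .booobbbbbbb-bbbbob.
162 .booobbbbb-...bboob.
174 .boooobbbb-..-bboob.
186 .boooooobbbbbboooon.
198 .boooooooobboooooon.
210 .-ooooobbbbbbboooon.
222 .noooobbbbbbbbbboo..
234 .nooobbbbbbbbbbboo..
246 ..ooobbbbbbbbbbboo..
258 ..oooobbbbbbbbbboo..
270 ..ooooobb-...-boob..
282 --ooooooob-.-booob..
294 --boooooooooooooob--
306 --boooooooooooooob--
318 ---ooooooooooooooG--
330 -GGooooooooooooooGG-
342 -GGooooooooooooooGG-
354 kGGoboobbobooob-bGGk
366 kkkkkkkkkkkkkkkkkkkk
378 --------------------
390 --------------------
402 GGbobb-b--b
[... 2225 characters left out ...]
GGGGGGGbbbbbbbbbbbbkkkkkGGGGGGGGGGGGGGGG
256 ....GGGGGGGGGGGGGbbbbbb--bbbbbbkkkkkkGGGGGGGGGGGGG
259 ....GGGGGGGGGGGGGbbbbbn..-bbbbbbbbkkkkkkGGGGGGGGGG
262 ....GGGGGGGGGGGGkbbbbb---bbbbbbbbbbbbkkkkkkGGGGGGG
265 ...-GGGGGGGGGGG-bbbbbbbbbbbbbbbbbbbb-bbbkkGGGGGGGG
268 ..--GGGGGGGGGGGGGG-bbbbbbbbbbbbbbb-..----GGGGGGGGG
271 ----GGGGGGGGGGGGGGGG-bbbbbbkkbbbbbb--b-GGGGGGGGGGG
274 -----GGGGGGGGGGGGGGGGGG-bbkkkkbbbbbbGGGGGGGGGGGGGG
277 ------GGGGGGGGGGGGGGGGGGGGbkkkkbb-GGGGGGGGGGGGGGGG
280 .-------GGGGGGGGGGGGGGGGGGGG-bb-GGGGGGGGGGGGGGGG..
283 ...-.......GGGGGGGGGGGGGGGGGGGGGGGGGGGGGGGGGGG....
286 .............-GGGGGGGGGGGGGGGGGGGGGGGGGGGGGG......
289 ...............GGGGGGGGGGGGGGGGGGGGGGGGGGG........
```

Three bulbs lie in the tub (side (331,250), (318,253), (291,264)) and the rear two are in the scoop. The pour is done, so I'm planning the return.

```bash
python3 - <<'E'
from h import *
np.set_printoptions(precision=4,suppress=True)
D=cam("side"); X=np.array([onz(D,u,.023) for u in((331,250),(318,253),(291,264))]); print(X)
B=tool([.45,.0055,.24],0,-25); rows(B[0],B[1],14)
g=np.load("grasp.npy",allow_pickle=True).item(); p,Rg=pose(g); Rs=Rscoop(-97,-25)
U=p+Rs.apply([.0015,0,0])+[0,0,.12]; rows(U,Rg,20,B)
E
```

```text
[[0.5928 0.0096 0.023 ]
 [0.5592 0.0138 0.023 ]
 [0.4855 0.0085 0.023 ]]
14 dr [0.01, -1.98, 0.0]
0 [0.03, 0.0, -0.23]
1 [0.02, 0.0, -0.23]
2 [0.01, 0.0, -0.23]
3 [0.01, 0.0, -0.24]
4 [-0.0, 0.0, -0.24]
5 [-0.01, 0.0, -0.23]
6 [-0.02, 0.0, -0.23]
7 [-0.03, 0.0, -0.23]
8 [-0.04, -0.0, -0.23]
10 [-0.05, -0.0, -0.23]
11 [-0.06, -0.0, -0.23]
12 [-0.07, -0.0, -0.23]
13 [-0.07, -0.0, -0.22]
20 dr [2.05, 0.01, 4.4]
0 [-0.48, -1.73, 0.3]
1 [-0.62, -1.67, 0.37]
2 [-0.74, -1.61, 0.42]
3 [-0.86, -1.53, 0.48]
4 [-0.98, -1.44, 0.53]
5 [-1.08, -1.34, 0.58]
6 [-1.18, -1.23, 0.63]
7 [-1.27, -1.12, 0.67]
8 [-1.35, -0.99, 0.71]
9 [-1.42, -0.86, 0.74]
10 [-1.48, -0.72, 0.77]
11 [-1.53, -0.58, 0.79]
12 [-1.57, -0.43, 0.81]
13 [-1.6, -0.28, 0.82]
14 [-1.62, -0.12, 0.83]
15 [-1.62, 0.03, 0.83]
16 [-1.61, 0.18, 0.83]
17 [-1.59, 0.34, 0.82]
18 [-1.56, 0.49, 0.8]
19 [-1.52, 0.63, 0.78]
```

```bash
python3 -m inch '[{"dr":[0,-1,0],"offset":[0,0,-0.15],"grip":0},{"dr":[0,-2,0],"offset":[0,0,-0.25],"grip":0},{"dr":[0,-2,0],"offset":[0,0,-0.25],"grip":0},{"dr":[0,-2,0],"offset":[0,0,-0.25],"grip":0},{"dr":[0,-2,0],"offset":[0,0,-0.25],"grip":0},{"dr":[0,-2,0],"offset":[0,0,-0.25],"grip":0},{"dr":[0,-2,0],"offset":[0,0,-0.25],"grip":0},{"dr":[0,-2,0],"offset":[0,0,-0.25],"grip":0},{"dr":[0,-2,0],"offset":[-0.05,0,-0.25],"grip":0},{"dr":[0,-2,0],"offset":[-0.05,0,-0.25],"grip":0},{"dr":[0,-2,0],"offset":[-0.05,0,-0.25],"grip":0},{"dr":[0,-2,0],"offset":[-0.05,0,-0.25],"grip":0},{"dr":[0,-2,0],"offset":[-0.05,0,-0.25],"grip":0},{"dr":[0,-2,0],"offset":[-0.05,0,-0.25],"grip":0},{"dr":[0,-0.7,0],"offset":[0,0,-0.1],"grip":0}]' 55
python3 -m inch '[{"dr":[2,0,4.4],"offset":[-0.5,-1.7,0.3],"grip":0},{"dr":[2,0,4.4],"offset":[-0.6,-1.65,0.35],"grip":0},{"dr":[2,0,4.4],"offset":[-0.75,-1.6,0.4],"grip":0},{"dr":[2,0,4.4],"offset":[-0.85,-1.5,0.5],"grip":0},{"dr":[2,0,4.4],"offset":[-1,-1.45,0.5],"grip":0},{"dr":[2.1,0,4.4],"offset":[-1.1,-1.35,0.6],"grip":0},{"dr":[2.1,0,4.4],"offset":[-1.2,-1.25,0.6],"grip":0},{"dr":[2.1,0,4.4],"offset":[-1.25,-1.1,0.65],"grip":0},{"dr":[2.1,0,4.4],"offset":[-1.35,-1,0.7],"grip":0},{"dr":[2.1,0,4.4],"offset":[-1.4,-0.85,0.75],"grip":0},{"dr":[2.1,0,4.4],"offset":[-1.5,-0.7,0.75],"grip":0},{"dr":[2.1,0,4.4],"offset":[-1.5,-0.6,0.8],"grip":0},{"dr":[2.1,0,4.4],"offset":[-1.55,-0.45,0.8],"grip":0},{"dr":[2.1,0,4.4],"offset":[-1.6,-0.3,0.8],"grip":0},{"dr":[2.1,0,4.4],"offset":[-1.6,-0.1,0.8],"grip":0},{"dr":[2,0,4.4],"offset":[-1.6,0.05,0.8],"grip":0},{"dr":[2,0,4.4],"offset":[-1.6,0.2,0.8],"grip":0},{"dr":[2,0,4.4],"offset":[-1.6,0.35,0.8],"grip":0},{"dr":[2,0,4.4],"offset":[-1.55,0.5,0.8],"grip":0},{"dr":[2,0,4.4],"offset":[-1.5,0.6,0.8],"grip":0}]' 55
python3 -m inch '[{"dr":[0,0,0],"offset":[0,0,0],"grip":0},{"dr":[0,0,0],"offset":[0,0,0],"grip":0}]'
python3 - <<'E'
from h import *
np.set_printoptions(precision=4,suppress=True)
print(scoop())
g=np.load("grasp.npy",allow_pickle=True).item(); p,Rg=pose(g); Rs=Rscoop(-97,-25)
rows(p+Rs.apply([.0015,0,0])+[0,0,.03],Rg,8)
E
```

```text
time: 31.8
eef_pos: [0.3631, 0.0055, 0.2041]
tool_rot: [-0.002, 0.976, 0.001, 0.216]
contact_force: [-0.1, -0.8, -2.4]
gripper_width: 0.0494
grasp_force: 55.0
time: 33.8
eef_pos: [0.4786, -0.338, 0.1903]
tool_rot: [0.732, 0.647, -0.163, 0.142]
contact_force: [0.7, -0.6, -4.0]
gripper_width: 0.0497
grasp_force: 55.0
time: 34.0
eef_pos: [0.4779, -0.3373, 0.1899]
tool_rot: [0.73, 0.648, -0.162, 0.142]
contact_force: [-0.3, -0.4, -3.0]
gripper_width: 0.0497
grasp_force: 55.0
(array([ 0.468 , -0.4217,  0.2274]), array([-96.9092, -24.9141,  -0.1155]))
8 dr [-0.01, -0.01, 0.01]
0 [0.45, 0.03, 1.05]
```

```bash
python3 -m inch '[{"dr":[0,0,0],"offset":[0.25,0,0.5],"grip":0},{"dr":[0,0,0],"offset":[0.45,0.05,1.05],"grip":0},{"dr":[0,0,0],"offset":[0.45,0.05,1.05],"grip":0},{"dr":[0,0,0],"offset":[0.45,0.05,1.05],"grip":0},{"dr":[0,0,0],"offset":[0.45,0,1.05],"grip":0},{"dr":[0,0,0],"offset":[0.45,0,1.05],"grip":0},{"dr":[0,0,0],"offset":[0.45,0,1.05],"grip":0},{"dr":[0,0,0],"offset":[0.45,0,1.05],"grip":0},{"dr":[0,0,0],"offset":[0.2,0,0.5],"grip":0},{"dr":[0,0,0],"offset":[0,0,0],"grip":0},{"dr":[0,0,0],"offset":[0,0,0],"grip":0},{"dr":[0,0,0],"offset":[0,0,0],"grip":0}]' 55
python3 - <<'E'
from h import *
np.set_printoptions(precision=4,suppress=True)
print(scoop())
g=np.load("grasp.npy",allow_pickle=True).item(); p,Rg=pose(g); Rs=Rscoop(-97,-25)
rows(p+Rs.apply([.0015,0,0.0005]),Rg,10)
E
```

```text
time: 35.2
eef_pos: [0.4794, -0.3408, 0.101]
tool_rot: [0.73, 0.648, -0.162, 0.144]
contact_force: [-0.1, 0.2, -2.4]
gripper_width: 0.0493
grasp_force: 55.0
(array([ 0.4694, -0.425 ,  0.1387]), array([-97.0219, -25.0357,   0.0773]))
10 dr [0.01, 0.0, -0.0]
0 [0.14, 0.0, 0.29]
```

```bash
python3 -m inch '[{"dr":[0,0,0],"offset":[0.14,0,0.3],"grip":0},{"dr":[0,0,0],"offset":[0.14,0,0.3],"grip":0},{"dr":[0,0,0],"offset":[0.14,0,0.3],"grip":0},{"dr":[0,0,0],"offset":[0.14,0,0.3],"grip":0},{"dr":[0,0,0],"offset":[0.14,0,0.3],"grip":0},{"dr":[0,0,0],"offset":[0.14,0,0.3],"grip":0},{"dr":[0,0,0],"offset":[0.14,0,0.3],"grip":0},{"dr":[0,0,0],"offset":[0.14,0,0.3],"grip":0},{"dr":[0,0,0],"offset":[0.14,0,0.25],"grip":0},{"dr":[0,0,0],"offset":[0,0,0],"grip":0},{"dr":[0,0,0],"offset":[0,0,0],"grip":0}]' 55
python3 - <<'E'
from h import *
np.set_printoptions(precision=4,suppress=True)
print(scoop(),arm.observe()["contact_force"])
g=np.load("grasp.npy",allow_pickle=True).item(); p,Rg=pose(g); Rs=Rscoop(-97,-25)
rows(p+Rs.apply([.0015,0,0.0]),Rg,1)
E
```

```text
time: 36.3
eef_pos: [0.4789, -0.3402, 0.0709]
tool_rot: [0.73, 0.648, -0.162, 0.143]
contact_force: [-0.1, -0.1, -2.4]
gripper_width: 0.0497
grasp_force: 55.0
(array([ 0.4689, -0.4245,  0.1086]), array([-96.9894, -24.999 ,  -0.0053])) [-0.1498 -0.076  -2.4298]
1 dr [-0.0, -0.0, 0.01]
0 [0.11, 0.06, 0.2]
```

```bash
python3 -m inch '[{"dr":[0,0,0],"offset":[0.05,0.05,0.1],"grip":0},{"dr":[0,0,0],"offset":[0.05,0,0.1],"grip":0},{"dr":[0,0,0],"offset":[0,0,0.05],"grip":0},{"dr":[0,0,0],"offset":[0,0,0],"grip":0},{"dr":[0,0,0],"offset":[0,0,0],"grip":0}]' 55
python3 - <<'E'
from h import *
np.set_printoptions(precision=4,suppress=True)
F=[]
for i in range(6): F.append(arm.observe()["contact_force"]); arm.capture("side")
print(scoop(),np.mean(F,0))
E
```

```text
time: 36.8
eef_pos: [0.4795, -0.3404, 0.0687]
tool_rot: [0.73, 0.648, -0.162, 0.143]
contact_force: [-0.7, 3.2, 2.6]
gripper_width: 0.0498
grasp_force: 55.0
(array([ 0.4695, -0.4246,  0.1064]), array([-97.0057, -25.0118,   0.039 ])) [-0.7222  4.5118  4.0154]
```

Seated: the rest pushes back about 6 N. Releasing and backing off along the scoop's normal.

```bash
python3 -m inch '[{"dr":[0,0,0],"offset":[0,0,0],"grip":56},{"dr":[0,0,0],"offset":[0,0,0],"grip":60},{"dr":[0,0,0],"offset":[0,0,0],"grip":80},{"dr":[0,0,0],"offset":[0,0,0],"grip":100},{"dr":[0,0,0],"offset":[0,0,0],"grip":100},{"dr":[0,0,0],"offset":[0,0,0],"grip":100},{"dr":[0,0,0],"offset":[0,0,0],"grip":100},{"dr":[0,0,0],"offset":[0,0,-0.5],"grip":100},{"dr":[0,0,0],"offset":[0,0,-1.5],"grip":100},{"dr":[0,0,0],"offset":[0,0,-3],"grip":100},{"dr":[0,0,0],"offset":[0,0,-3],"grip":100},{"dr":[0,0,0],"offset":[0,0,-3],"grip":100},{"dr":[0,0,0],"offset":[0,0,-3],"grip":100},{"dr":[0,0,0],"offset":[0,0,-2],"grip":100},{"dr":[0,0,0],"offset":[0,0,0],"grip":100},{"dr":[0,0,0],"offset":[0,0,0],"grip":100}]' 30
python3 cnt.py 9 | tail -4
python3 - <<'E'
from h import *
np.set_printoptions(precision=4,suppress=True)
def om(f,r):
    i=cv2.imread(f); h=cv2.cvtColor(i,cv2.COLOR_BGR2HSV); m=cv2.inRange(h,(3,200,60),(18,255,255)); k=np.zeros_like(m); k[r[0]:r[1],r[2]:r[3]]=255; m&=k
    n,l,st,ct=cv2.connectedComponentsWithStats(m); j=1+np.argmax(st[1:,4]); return st[j],ct[j]
print("side before",om("pics/side0.png",(310,450,300,400)),"after",om("pics/p9sd.png",(310,450,300,400)))
print("scene before",om("pics/scene0.png",(260,350,90,220)),"after",om("pics/p9sc.png",(260,350,90,220)))
# diff of side image elsewhere
a,b=[cv2.imread(f"pics/{f}.png").astype(int) for f in("side0","p9sd")]
D=cam("side")
b8=b.astype(np.uint8); h=cv2.cvtColor(b8,cv2.COLOR_BGR2HSV)
# lid on mat: pale surface corners
P=proj(D,[[.529,.3208,.014]])[0]; print("lid px",P)
E
echo side; python3 asc.py pics/p9sd.png 320 392 322 440 2 4; echo lid; python3 asc.py pics/p9sd.png 215 325 145 225 2 4
```

```text
time: 38.7
eef_pos: [0.4877, -0.2732, 0.2132]
tool_rot: [0.73, 0.648, -0.162, 0.143]
contact_force: [0.0, 0.1, -0.4]
gripper_width: 0.093
grasp_force: 0.0
front [130. 124. 106.] ref [133.  97.  61.]
side [(np.int32(134), [324.0, 252.0])]
scene [(np.int32(959), [306.0, 264.0])]
(array([ 0.4767, -0.3577,  0.2492]), array([-96.9514, -24.9526,  -0.1699])) -0.4209707986877333 38.7
side before (array([353, 403,   7,  14,  28], dtype=int32), array([355.9286, 409.6071])) after (array([354, 405,  17,  20, 175], dtype=int32), array([361.2971, 414.6114]))
scene before (array([  98,  278,  115,   62, 4354], dtype=int32), array([154.8562, 310.2724])) after (array([  96,  279,  116,   61, 5028], dtype=int32), array([150.6951, 309.0062]))
lid px [266.1945 181.7222]
side
322 ....................................
326 .......nn--bbb......................
330 ..--bbbbb--nbbb-....................
334 ..bbbb---...--bbn...................
338 ..bbbb---------bbn..................
342 ..-bbb----b-...-bb-.................
346 ...bbbb----b---b-bb-................
350 ...bbbbb-----bb--bbbb...............
354 ..
[... 1399 characters left out ...]
........-----............nn..-----------
181 .........nb.............----.............b..-----------
185 .........n-...............-..............nn.-----------
189 .........n--............-.................b..----------
193 ..........--..........-n-.................nn...--------
197 ..........b-........-.--.-................nn..----.--..
201 ..........-b........----...---------------n------------
205 ..........n--------------.--n-n.............-----------
209 ..........nnn.n..n----.-----b................---------k
213 .................nb---------b-...............-----.....
217 ..................-b---------.................---......
221 ...................----------.................--......-
```

The scoop sits on its rest with its outline as before and two bulbs at the back. The lid is centred on the mat with cork showing all round, and three bulbs are in the tub. Handing in.

```bash
python3 -c "
from cell import arm
print(arm.close_job())"
```

```text
the job is handed in; nothing more can be done
None
```

The job is handed in, with no verdict shown: my last camera check had the lid flat on the mat, three bulbs in the tub, and the scoop back on its rest, leaning back with the other two, at about 39 s of the 67 s allowed.

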